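# Open the load box, load it and run the test

### The job

Get the dummy-load box ready and run a test: raise its lid to vertical on its lift-off hinges, lift it straight up off the pins and lay it flat, top side up, in the middle of the cork mat without ever letting it fall. Load every cream resistor block on the desk into the box, each lying in a trough of its own, and twist the link plug's bayonet ring a quarter turn clockwise until it clicks locked. When all that is done, press the red test button and let it come back up; leave the other things on the desk where they are.

Things in the scene. Friction and masses are not known exactly. Their poses are not given: they have to be found in the camera images.
- tray: load box, fixed: black chassis 144 (x) x 220 (y) mm, walls 4 mm thick, 25 mm high, floor 4 mm. Origin: centre of its underside, on the desk; x points to its hinge side (away from the robot), y left, z up. Towards -y four troughs, towards +y the link socket with the bayonet ring. Behind it a rod lid rest (x = 126 mm, 109 mm high, y +-45 mm): past vertical the lid leans on it (5 degrees) and stays
- lid: black skirted cover, 144 x 220 x 40 mm, 0.38 kg. Origin: centre of the lower edge of its skirts (closed: 25 mm above the tray's origin, same axes); z out of its top, x to its hinge edge. Two hook ears reach 28 mm behind it (to x = 100 mm, at z 2 to 22); their 10 mm slots open to +x, so downwards when it stands vertical: it is then lifted straight up, 18 mm to come clear of the pins
- lid_handle (a point): middle of the bar of the chrome bow handle on the lid's front skirt: round bar 10 mm thick along the lid's y, 110 mm between its legs, 40 mm in front of the skirt; x = -112, y = 0, z = 28 mm in the lid's frame. Lid top is 12 mm higher. The bar can turn between the fingers as the lid swings
- lid_seat (a point): middle of the hinge line in the lid, at x = 88, y = 0, z = 12 mm in the lid's frame; the pin seats of the two ears lie on it at y = +-70 mm. It coincides with hinge_line while the lid is hung
- hinge_line (a point): middle of the load box's hinge line, x = 88, y = 0, z = 37 mm in the tray's frame: two level steel pins 8 mm thick lie on it at y = +-70 mm, each between lugs that reach 5 mm above its axis. The lid swings about this line, from 0 (closed) to vertical with its handle on top, underside towards the robot
- mat: cork mat, 220 (x) x 250 (y) mm and 4 mm thick, fixed to the desk beside the load box (left or right). Origin: centre of its underside
- block0: cream ceramic resistor block, 60 (x) x 20 (y) x 22 (z) mm, 60 g, lying on the desk between box and mat at the start; may be absent. All the blocks are alike. Origin: centre of its underside
- block1: cream ceramic resistor block, 60 (x) x 20 (y) x 22 (z) mm, 60 g, lying on the desk between box and mat at the start; may be absent. All the blocks are alike. Origin: centre of its underside
- block2: cream ceramic resistor block, 60 (x) x 20 (y) x 22 (z) mm, 60 g, lying on the desk between box and mat at the start; may be absent. All the blocks are alike. Origin: centre of its underside
- block3: cream ceramic resistor block, 60 (x) x 20 (y) x 22 (z) mm, 60 g, lying on the desk between box and mat at the start; may be absent. All the blocks are alike. Origin: centre of its underside
- bay0 (a point): middle of the floor of trough 0 of the load box (4 mm above the desk): 66 mm long along the tray's x, 24 mm wide, between ribs 10 mm high; at x = -35, y = -66 mm in the tray's frame. Any block fits any trough
- bay1 (a point): middle of the floor of trough 1 of the load box (4 mm above the desk): 66 mm long along the tray's x, 24 mm wide, between ribs 10 mm high; at x = 35, y = -66 mm in the tray's frame. Any block fits any trough
- bay2 (a point): middle of the floor of trough 2 of the load box (4 mm above the desk): 66 mm long along the tray's x, 24 mm wide, between ribs 10 mm high; at x = -35, y = -14 mm in the tray's frame. Any block fits any trough
- bay3 (a point): middle of the floor of trough 3 of the load box (4 mm above the desk): 66 mm long along the tray's x, 24 mm wide, between ribs 10 mm high; at x = 35, y = -14 mm in the tray's frame. Any block fits any trough
- lock_ring (a joint): turn of the bayonet ring, rad: grows clockwise seen from above, 0 fully open, hard stop at 1.571; starts at 0 to 0.25. The brass index rib on its top points to the box's front (-x) at 0 and to its left (+y) at the stop. Stays where it is left; a sprung ball resists from 1.1 to 1.34 (about 0.1 N m), then it clicks over to the stop and holds
- ring_grip (a point): on the axis of the bayonet ring at mid-height: knurled aluminium ring 44 mm across, from 28 to 44 mm above the desk (this point is at 36), on a round socket 50 mm across; the black end of the link plug, 23 mm across, stands up through it to 56 mm. x = 0, y = 56 mm in the tray's frame
- test_button_top (a point): centre of the top of the red push button when it is out, 26 mm across, 63 mm above the desk, on a small fixed steel box 64 x 64 x 45 mm at the far left or right (on the other side stands a fixed box of that size with a chrome toggle plate, not needed); it moves down with the button
- test_button (a joint): travel of the test button downwards, m: 0 out, 0.006 fully pressed; sprung, about 5 N to press it fully
- transformer: output transformer, iron core and paper-wrapped coil, 104 x 96 mm and 80 mm high, at the back of the desk; not needed. Origin: centre of its underside
- corner: loose matte black enclosure corner, 90 x 110 x 63 mm, at the back; not needed. Origin: centre of its underside
- solder_reel: grey reel, 56 mm across and 40 mm high, at the back; not needed. Origin: centre of its underside
- capacitor: round can capacitor, 35 mm across and 52 mm high, standing at the right, behind the small box there; not needed. Origin: centre of its underside
- multimeter: grey hand-held meter, 150 x 78 x 34 mm, lying at the far left; not needed. Origin: centre of its underside
- screwdriver: screwdriver, 180 mm long, lying at the far right; not needed. Origin: centre of its underside

How it is judged (in metres and radians):
On the way, in this order (a step that is already met when the one before it is completed fails the run):
1. the lid stands vertical (within 10 degrees) with both ears still on their pins (angle between lid's own z axis and vertical between 1.4 and 1.76 rad and angle between the y axis of lid and the y axis of tray, either way round below 0.1 rad and distance between lid_seat and hinge_line below 0.007 m), for 0.1 s.
2. the lid, still upright (within 15 degrees), is straight above its pins, both ears lifted 20 mm clear of them (angle between lid's own z axis and vertical between 1.3 and 1.84 rad and angle between the y axis of lid and the y axis of tray, either way round below 0.1 rad and horizontal distance between lid_seat and hinge_line below 0.03 m and z of lid_seat in the frame of tray above 0.057 m), for 0.05 s.
3. the lid lies flat, top up, on the mat, its centre within 45 mm of the mat's centre (horizontal distance between lid and mat below 0.045 m and z of lid in the frame of mat between 0.001 and 0.008 m and angle between lid's own z axis and vertical below 0.06 rad and linear speed of lid below 0.02 m/s), for 0.3 s.
4. the test button is pressed (at least 4 mm) while the lid is on the mat, every block lies in its trough and the ring is locked (horizontal distance between lid and mat below 0.045 m and z of lid in the frame of mat between 0.001 and 0.008 m and angle between lid's own z axis and vertical below 0.06 rad and (horizontal distance between block0 and bay0 below 0.009 m or horizontal distance between block0 and bay1 below 0.009 m or horizontal distance between block0 and bay2 below 0.009 m or horizontal distance between block0 and bay3 below 0.009 m) and z of block0 in the frame of tray between 0.001 and 0.008 m and angle between the x axis of each of block0, block1, block2, block3 and the x axis of tray, either way round below 0.2 rad and (horizontal distance between block1 and bay0 below 0.009 m or horizontal distance between block1 and bay1 below 0.009 m or horizontal distance between block1 and bay2 below 0.009 m or horizontal distance between block1 and bay3 below 0.009 m) and z of block1 in the frame of tray between 0.001 and 0.008 m and (horizontal distance between block2 and bay0 below 0.009 m or horizontal distance between block2 and bay1 below 0.009 m or horizontal distance between block2 and bay2 below 0.009 m or horizontal distance between block2 and bay3 below 0.009 m) and z of block2 in the frame of tray between 0.001 and 0.008 m and (horizontal distance between block3 and bay0 below 0.009 m or horizontal distance between block3 and bay1 below 0.009 m or horizontal distance between block3 and bay2 below 0.009 m or horizontal distance between block3 and bay3 below 0.009 m) and z of block3 in the frame of tray between 0.001 and 0.008 m and value of joint lock_ring above 1.45 rad and value of joint test_button above 0.004 m), for 0.05 s.
At the end, for the whole second after the job is handed in: Lid flat, top up, on the mat (centre within 45 mm of the mat's), every block present flat in a trough of its own (within 9 mm of its middle), ring past its click (over 1.45 rad), test button pressed after that and out again, all at rest (all of step 3 and (horizontal distance between block0 and bay0 below 0.009 m or horizontal distance between block0 and bay1 below 0.009 m or horizontal distance between block0 and bay2 below 0.009 m or horizontal distance between block0 and bay3 below 0.009 m) and z of block0 in the frame of tray between 0.001 and 0.008 m and angle between the x axis of each of block0, block1, block2, block3 and the x axis of tray, either way round below 0.2 rad and (horizontal distance between block1 and bay0 below 0.009 m or horizontal distance between block1 and bay1 below 0.009 m or horizontal distance between block1 and bay2 below 0.009 m or horizontal distance between block1 and bay3 below 0.009 m) and z of block1 in the frame of tray between 0.001 and 0.008 m and (horizontal distance between block2 and bay0 below 0.009 m or horizontal distance between block2 and bay1 below 0.009 m or horizontal distance between block2 and bay2 below 0.009 m or horizontal distance between block2 and bay3 below 0.009 m) and z of block2 in the frame of tray between 0.001 and 0.008 m and (horizontal distance between block3 and bay0 below 0.009 m or horizontal distance between block3 and bay1 below 0.009 m or horizontal distance between block3 and bay2 below 0.009 m or horizontal distance between block3 and bay3 below 0.009 m) and z of block3 in the frame of tray between 0.001 and 0.008 m and value of joint lock_ring above 1.45 rad and value of joint test_button below 0.002 m and linear speed of each of block0, block1, block2, block3 below 0.02 m/s); the robot touches nothing.
It fails at once if the lid falls, slams or is thrown (faster than 0.8 m/s) (linear speed of lid above 0.8 m/s).
It fails at once if one of the other things on the desk is moved by more than 30 mm (distance of any of transformer, corner, solder_reel, capacitor, multimeter, screwdriver from where it was at the start of the episode above 0.03 m).
Of block0, block1, block2, block3 only 2 to 4 are there at a start; the rules pass over those that are not, and their reading is None.
At some moment in a run one of block0, block1, block2, block3 may be knocked a few centimetres aside while the robot is not near it.
It also fails if it takes over 210 s, if anything falls off the work surface, if the arm or the gripper's body presses on something with over 40 N, if the wrist force passes 120 N, or if a joint passes its speed limit or range.

### The arm

A 7-joint arm with a two-finger parallel gripper is mounted at the origin on the work surface. World frame = base frame: x ahead of the robot, y to its left, z up, the work surface at z = 0. Lengths are in m, angles in degrees, forces in N, time in s.
With the tool pointing down it reaches from about 0.35 to 0.9 m from the base axis. Payload 7.2 kg.
Tool frame: the origin (TCP) lies on the centre line of the jaws, within the pads' length; the fingertips stand 14 mm ahead of it and the grasp point (between the pads) lies 5 mm behind it; z points along the fingers, y is the line along which they close (so a half turn about z gives the same grasp; the last joint's range is limited). The gripper opens to 88 mm and grips with 3 to 60 N. Pads are 20 mm wide; open, the fingers measure 115 mm over their backs; the gripper's body (75 mm by 178 mm) begins 61 mm behind the grasp point.
Start: joints at [-78.392, 23.554, -0.728, 91.456, 0.321, 64.991, -4.71], TCP at [0.167, 0.602, 0.237] pointing down, gripper open.
Joint ranges: [-169.25, 169.25], [-16.82, 113.86], [-84.01, 82.57], [7.8, 145.47], [-59.2, 239.2], [7.22, 106.19], [-163.78, 163.78]. Speed limits (degrees/s): [136.94, 136.94, 172.46, 172.46, 180, 180, 180].

### API

Orientations are given as [roll, pitch, yaw] about the fixed x, y, z axes, in that order (R = Rz(yaw) Ry(pitch) Rx(roll)).
In Python, from workcell import ctrl gives the robot as it stands.
- The arm moves only by the tool run_rows, called after ">>>" in YAML: its name, and indented under it one key for each argument. Schema: {"type":"object","properties":{"ticks":{"type":"array","items":{"type":"object","properties":{"trans":{"type":"array","items":{"type":"number"},"minItems":3,"maxItems":3},"rot":{"type":"array","items":{"type":"number"},"minItems":3,"maxItems":3}},"additionalProperties":false},"minItems":1,"maxItems":10},"finger_gap":{"type":"number"},"only":{"type":"string"},"quiet":{"type":"boolean"},"lines":{"type":"string"}},"required":["ticks"],"additionalProperties":false}. ticks is a list of rows, 1 to 10 of them, each an object with the fields trans (a list: dx, dy, dz in m), rot (a list: a rotation vector rx, ry, rz in degrees); a field left out counts as zero; each row is the pose to reach, as a shift and turn from the pose commanded when the call began, along the tool's axes at that moment; what a row does not reach only later rows make up. A row lasts 1/12 s, in which the tool goes at most 0.0417 m and 7.16 degrees, less where a joint would pass 70% of its speed; a pose out of reach is approached as far as the arm can. finger_gap is the finger opening in m, set as the call begins (left out keeps the last). The fingers move at their own pace and stop on an object; the grip force is fixed at half the most. Time passes only in rows, so rows that do not move let the fingers close. The tool returns the time, the measured TCP pose, the force, the opening and the grip force at its end. only (a regular expression) keeps the lines of the reply that match it, lines (a string "A,B") keeps lines A to B, and quiet returns only ok. Input that does not fit is refused with a message, and nothing moves.
- ctrl.sense(): the state, without advancing time (a new reading comes with each control period).
- ctrl.snapshot(name): name is "side" or "top"; returns a dict with "color" (400x640x3 uint8, red, green, blue), "K" (3x3 intrinsics, pixels), "xyz" and "rotation" of the camera in the world. Camera axes: x right, y down, z forward; pixel columns grow to the right and rows downward; lengths in m; the calibration is good to about 2 mm. A picture is of the moment at which its call begins. There is no depth.
- ctrl.sign_off(): hands the job in; it is judged then, once.
The state is a dict: "t": time; "qpos": joint angles; "dq": joint speeds; "joint_efforts": joint torques, N m; "eef_pos": TCP position; "ee_rot": TCP orientation; "force": force on the tool from outside, world axes, zero at the start; "ft_torque": the same for the moment, N m; "finger_gap": finger opening in m; "grasp_force": force on a finger pad.
Only numpy, scipy, OpenCV 4.12 (cv2) and the standard library are available. Lean on these libraries where they do the work, as an engineer would, in place of code of your own. Each camera call takes 0.05 s, during which the arm holds its last target. There are 200 camera calls.

## Working session

There is one attempt and no reset: what is moved stays moved. The work goes in short steps, Python scripts to look and compute and a tool call to move; the robot and the scene stay as the last step left them, time stands still between calls to the robot, and variables do not carry over. Pictures are saved under pics/ and viewed, at most 14 in all, crops included, and the job is handed in when it is done.

```bash
ls; mkdir -p pics
```

Run:
```python
from workcell import ctrl
import cv2
for n in("side","top"):
    s=ctrl.snapshot(n); cv2.imwrite(f"pics/{n}0.png",s["color"][:,:,::-1]); print(n,s["K"],s["xyz"],s["rotation"])
print(ctrl.sense())
```

```text
pics
workcell.py
side [[366.60008774   0.         313.91883266]
 [  0.         366.60008774 198.14663476]
 [  0.           0.           1.        ]] [ 0.43457137 -0.93175201  0.80543769] [-128.31167675   -1.01115351  -10.30403747]
top [[421.61176633   0.         311.42716398]
 [  0.         421.61176633 199.73621652]
 [  0.           0.           1.        ]] [0.39544386 0.01455802 1.40350685] [-170.57140487   -0.59104526  -88.36272962]
{'t': 0.1, 'qpos': array([-78.39241529,  23.5959594 ,  -0.73000731,  91.49589686,
         0.32228281,  64.99314629,  -4.70977675]), 'dq': array([-0.0220836 , -0.14429549,  0.0494637 , -0.08748665, -0.06146773,
        0.07737747,  0.03624443]), 'joint_efforts': array([ 1.97702160e-03, -5.89092886e+01,  6.43571075e-01, -2.91700870e+01,
       -5.37932105e-02,  1.45278132e-02,  2.87844125e-05]), 'eef_pos': array([0.16709581, 0.60180836, 0.2359113 ]), 'ee_rot': array([-1.79917305e+02,  6.48124370e-03,  1.64488283e+02]), 'force': array([-0.87183104, -0.16319357, -0.09744228]), 'ft_torque': array([ 0.05489474, -0.00905451, -0.00685806]), 'grasp_force': 0.0, 'finger_gap': 0.08824808944647601}
```
View pics/top0.png

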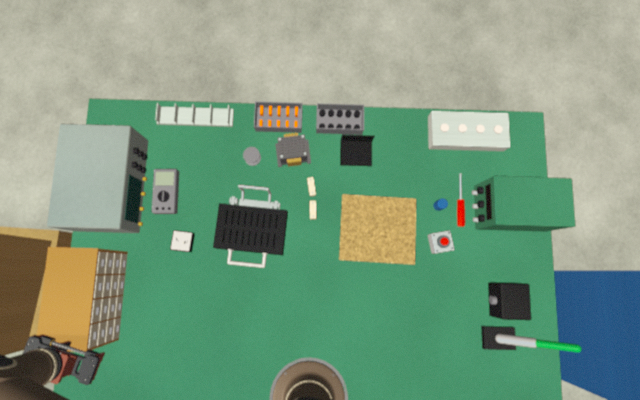

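View pics/side0.png

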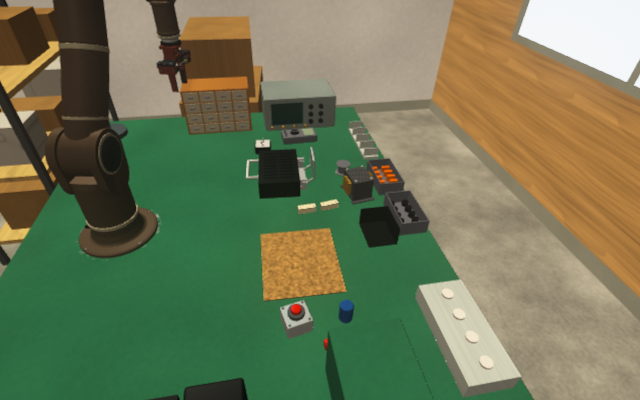

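The top view shows the box at about (251,228) with its handle bar at (246,265), the mat at (378,229), blocks at (311,186) and (312,210), and the red button at (445,241). The side view shows the same layout. I'll enlarge both for measuring.

Create h.py:
```python
import numpy as np, cv2
from scipy.spatial.transform import Rotation as Ro
from workcell import ctrl
def rpy(a): return Ro.from_euler("xyz",a,degrees=True)
CAM={"side":(366.60008774,313.91883266,198.14663476,[0.43457137,-0.93175201,0.80543769],[-128.31167675,-1.01115351,-10.30403747]),
"top":(421.61176633,311.42716398,199.73621652,[0.39544386,0.01455802,1.40350685],[-170.57140487,-0.59104526,-88.36272962])}
def ray(c,u,v):
    f,cx,cy,p,r=CAM[c]; return np.array(p),rpy(r).apply([(u-cx)/f,(v-cy)/f,1])
def onz(c,u,v,z):
    p,d=ray(c,u,v); return p+d*(z-p[2])/d[2]
def proj(c,X):
    f,cx,cy,p,r=CAM[c]; q=rpy(r).inv().apply(np.atleast_2d(X)-p); return np.c_[f*q[:,0]/q[:,2]+cx,f*q[:,1]/q[:,2]+cy]
def tri(ut,us):
    (p,d),(q,e)=ray("top",*ut),ray("side",*us)
    s=np.linalg.lstsq(np.c_[d,-e],q-p,rcond=None)[0]; a,b=p+d*s[0],q+e*s[1]
    return (a+b)/2,np.linalg.norm(a-b)
def crop(c,x,y,w,h,k,name):
    im=ctrl.snapshot(c)["color"][y:y+h,x:x+w,::-1]; cv2.imwrite("pics/"+name,cv2.resize(im,None,fx=k,fy=k,interpolation=cv2.INTER_CUBIC))
def tool(pos=None,rot=None):
    """shift (m) and rotvec (deg) in tool axes from measured pose to world pos / rpy"""
    s=ctrl.sense(); R=rpy(s["ee_rot"])
    if pos is not None: print("shift",R.inv().apply(np.array(pos)-s["eef_pos"]).round(4))
    if rot is not None: print("rotvec",(R.inv()*rpy(rot)).as_rotvec(degrees=True).round(2))
```

Run:
```python
from h import *
crop("top",205,165,120,110,5,"c1.png")
crop("side",240,140,110,80,7,"c2.png")
```

```text
(no output)
```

View pics/c1.png

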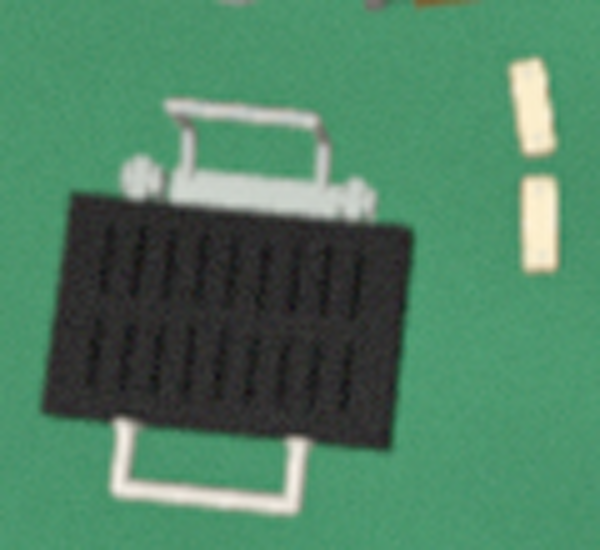

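View pics/c2.png

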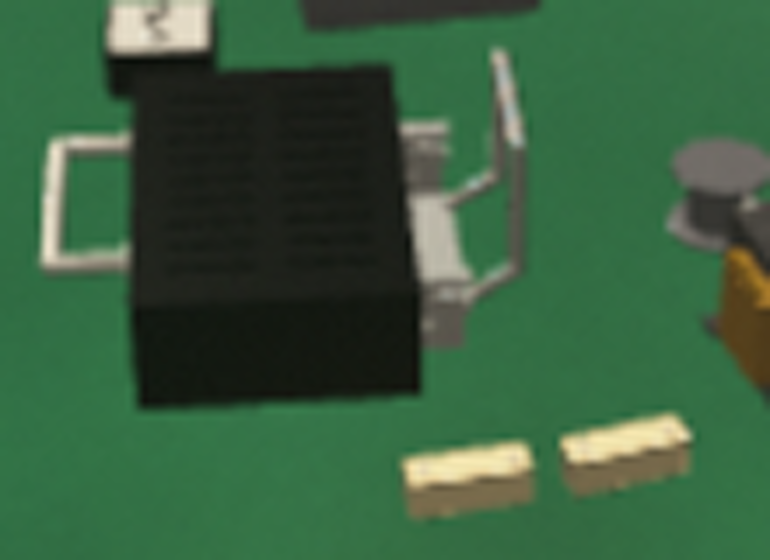

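The crops show two blocks (top-crop centres (540,224) and (533,107)), with the lid corners and handle bar clear in both views. Next I fit the poses.

Add to h.py:
```python
def T(x,y,k=5,ox=205,oy=165): return ((x+.5)/k-.5+ox,(y+.5)/k-.5+oy)
def S(x,y,k=7,ox=240,oy=140): return T(x,y,k,ox,oy)
```

Run:
```python
from h import *
from scipy.optimize import least_squares
c=[(72,110,65),(72,-110,65),(-72,-110,65),(-72,110,65)]
b=[(-112,55,53),(-112,-55,53)]
ot=[T(*p) for p in[(72,194),(412,228),(391,449),(42,413),(118,491),(294,507)]]
os_=[S(*p) for p in[(391,67),(412,294),(133,303),(138,76),(58,140),(47,264)]]
P=np.array(c+b)/1e3
def f(q,fz=True):
    X=rpy([0,0,q[2]]).apply(P)+[q[0],q[1],q[3] ]
    return np.r_[proj("top",X)-ot,proj("side",X)-os_].ravel()
r=least_squares(f,[.5,.2,0,0]); print("tray",r.x.round(4)); print(r.fun.reshape(-1,2).round(1).tolist())
print("bar",tri(T(206,499),S(53,202)))
print("blk near",tri(T(540,224),S(468,464)),"far",tri(T(533,107),S(625,438)))
for n,p in(("near",[(540,178),(540,270)]),("far",[(528,62),(540,153)])):
    a,e=[onz("top",*T(*x),.022)for x in p]; print(n,(a+e)/2,np.linalg.norm(a-e),np.degrees(np.arctan2(*(a-e)[1::-1])))
print("mat",[onz("top",*p,.004).round(3).tolist() for p in[(342,195),(416,198),(414,264),(339,261)]])
print("btn",tri((445,241),(297,310)))
```

```text
tray [ 5.1900e-01  1.9840e-01 -4.4603e+00  3.4000e-03]
[[0.0, -0.8], [0.3, -0.3], [-0.8, 0.7], [-0.5, 0.3], [0.6, -0.5], [0.0, 0.0], [0.2, -0.6], [1.2, -0.2], [-1.2, 0.4], [-0.9, -0.5], [-0.2, 1.1], [0.2, 0.1]]
bar (array([0.40706843, 0.20792093, 0.05729027]), np.float64(0.0010245627115323301))
blk near (array([0.59274669, 0.00207265, 0.02393202]), np.float64(0.0002480236744524105)) far (array([0.67114884, 0.00896478, 0.02447798]), np.float64(7.161108903760464e-06))
near [0.59300865 0.00206452 0.022     ] 0.061491367796035326 1.6111580849540834
far [0.67143833 0.00829449 0.022     ] 0.06244883990130497 9.012616212070673
mat [[0.647, -0.096, 0.004], [0.645, -0.346, 0.004], [0.424, -0.337, 0.004], [0.427, -0.09, 0.004]]
btn (array([ 0.499172  , -0.42148201,  0.06337781]), np.float64(0.002009655189841425))
```

Add to h.py:
```python
TR=np.array([.519,.1984,0]); TY=-4.46
def tw(x,y,z): return TR+rpy([0,0,TY]).apply(np.array([x,y,z])/1e3)
```

Run:
```python
from h import *
print(tw(-112,0,53),tw(88,0,37),tw(104,0,237))
b=tw(-112,0,53); tool([b[0],b[1],.15],[180,0,90+TY])
```

```text
[0.40733915 0.20710947 0.053     ] [0.60673352 0.19155685 0.037     ] [0.62268507 0.19031264 0.237     ]
shift [-0.337  -0.3161  0.0865]
rotvec [-4.000e-02  4.000e-02  7.894e+01]
```

>>> run_rows:
  ticks:
    - {"trans":[-0.1,-0.1,0],"rot":[0,0,25]}
    - {"trans":[-0.2,-0.2,0],"rot":[0,0,45]}
    - {"trans":[-0.337,-0.316,0.04],"rot":[0,0,79]}
    - {"trans":[-0.337,-0.316,0.0865],"rot":[0,0,79]}
    - {"trans":[-0.337,-0.316,0.0865],"rot":[0,0,79]}
    - {"trans":[-0.337,-0.316,0.0865],"rot":[0,0,79]}
    - {"trans":[-0.337,-0.316,0.0865],"rot":[0,0,79]}
    - {"trans":[-0.337,-0.316,0.0865],"rot":[0,0,79]}
    - {"trans":[-0.337,-0.316,0.0865],"rot":[0,0,79]}
    - {"trans":[-0.337,-0.316,0.0865],"rot":[0,0,79]}
  finger_gap: 0.036

```text
t: 1.03
eef_pos: [0.3797, 0.2517, 0.1631]
ee_rot: [180.0, -0.0, 92.5]
force: [1.5, -0.2, -1.2]
finger_gap: 0.0361
grasp_force: 0.0
```

Run:
```python
from h import *
tool([.4073,.2071,.15],[180,0,90+TY])
```

```text
shift [-0.0458  0.0256  0.0131]
rotvec [ 0.03 -0.04  6.99]
```

>>> run_rows:
  ticks:
    - {"trans":[-0.04,0.023,0.013],"rot":[0,0,6.8]}
    - {"trans":[-0.04,0.023,0.013],"rot":[0,0,6.8]}
    - {"trans":[-0.04,0.023,0.013],"rot":[0,0,6.8]}
    - {"trans":[-0.04,0.023,0.013],"rot":[0,0,6.8]}
    - {"trans":[-0.04,0.023,0.013],"rot":[0,0,6.8]}

```text
t: 1.45
eef_pos: [0.4034, 0.2162, 0.1505]
ee_rot: [-180.0, -0.0, 86.3]
force: [-0.0, -0.2, 0.6]
finger_gap: 0.036
grasp_force: 0.0
```

Run:
```python
from h import *
tool([.4073,.2071,.15],[180,0,90+TY])
crop("top",205,165,120,110,5,"c3.png")
```

```text
shift [-0.0089  0.0045  0.0005]
rotvec [-0.01 -0.04  0.71]
```

View pics/c3.png

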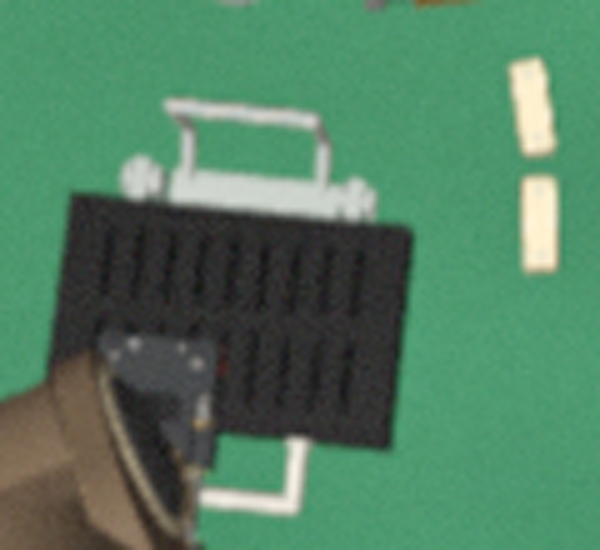

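The arm is above the handle, the right end of the bar is visible at (295,505), and the blocks haven't moved. Next I descend and grip.

>>> run_rows:
  ticks:
    - {"trans":[-0.009,0.0045,0],"rot":[0,0,0.7]}
    - {"trans":[-0.009,0.0045,0.02],"rot":[0,0,0.7]}
    - {"trans":[-0.009,0.0045,0.04],"rot":[0,0,0.7]}
    - {"trans":[-0.009,0.0045,0.06],"rot":[0,0,0.7]}
    - {"trans":[-0.009,0.0045,0.08],"rot":[0,0,0.7]}
    - {"trans":[-0.009,0.0045,0.102],"rot":[0,0,0.7]}
    - {"trans":[-0.009,0.0045,0.102],"rot":[0,0,0.7]}
    - {"trans":[-0.009,0.0045,0.102],"rot":[0,0,0.7]}

```text
t: 2.17
eef_pos: [0.4073, 0.2051, 0.048]
ee_rot: [-179.9, 0.1, 85.4]
force: [-0.5, -0.2, -1.1]
finger_gap: 0.0359
grasp_force: 0.0
```

>>> run_rows:
  ticks:
    - {}
    - {}
    - {}
    - {}
    - {}
    - {}
  finger_gap: 0.0

```text
t: 2.67
eef_pos: [0.4086, 0.2058, 0.0491]
ee_rot: [179.9, -0.1, 85.4]
force: [-0.0, -0.4, 7.3]
finger_gap: 0.0093
grasp_force: 30.0
```

>>> run_rows:
  ticks:
    - {}
    - {}
    - {}

```text
t: 2.92
eef_pos: [0.4085, 0.2058, 0.049]
ee_rot: [179.9, -0.1, 85.4]
force: [-0.2, -0.1, 7.4]
finger_gap: 0.0091
grasp_force: 30.0
```

>>> run_rows:
  ticks:
    - {"trans":[0,0.002,-0.017]}
    - {"trans":[0,0.006,-0.034]}
    - {"trans":[0,0.011,-0.051]}
    - {"trans":[0,0.0175,-0.067]}
    - {"trans":[0,0.0255,-0.083]}
    - {"trans":[0,0.035,-0.098]}
    - {"trans":[0,0.045,-0.112]}
    - {"trans":[0,0.057,-0.125]}
    - {"trans":[0,0.070,-0.137]}
    - {"trans":[0,0.084,-0.1475]}

```text
t: 3.75
eef_pos: [0.49, 0.1979, 0.1963]
ee_rot: [-179.8, 0.1, 85.4]
force: [-8.3, -1.0, 7.3]
finger_gap: 0.0092
grasp_force: 30.0
```

>>> run_rows:
  ticks:
    - {}
    - {}

```text
t: 3.92
eef_pos: [0.4906, 0.198, 0.1966]
ee_rot: [-179.8, 0.0, 85.3]
force: [-8.1, -3.2, 8.0]
finger_gap: 0.0093
grasp_force: 30.0
```

Run:
```python
from h import *
crop("side",200,60,150,150,4,"c4.png"); s=ctrl.sense(); print(s["force"],s["ft_torque"])
```

```text
[-7.16374024 -2.33838837  8.53815679] [-0.55936386  1.69669816  0.02948037]
```

View pics/c4.png

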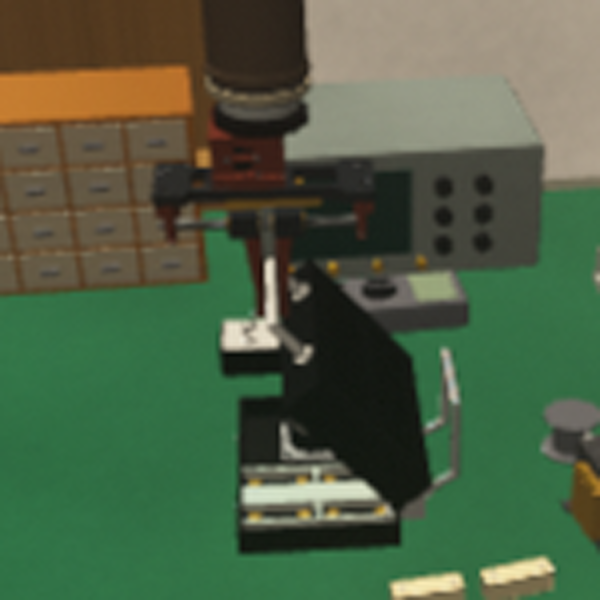

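The lid is at about 50° with its hinge end at (405,505), still on the pins, and the handle is in the fingers at (270,290). Continuing to vertical.

>>> run_rows:
  ticks:
    - {"trans":[0,0.015,-0.0095]}
    - {"trans":[0,0.030,-0.018]}
    - {"trans":[0,0.046,-0.0245]}
    - {"trans":[0,0.063,-0.030]}
    - {"trans":[0,0.080,-0.034]}
    - {"trans":[0,0.097,-0.036]}
    - {"trans":[0,0.115,-0.037]}
    - {"trans":[0,0.132,-0.0365]}
    - {"trans":[0,0.132,-0.0365]}
    - {"trans":[0,0.132,-0.0365]}

```text
t: 4.8
eef_pos: [0.6241, 0.1877, 0.2329]
ee_rot: [179.9, -0.0, 85.3]
force: [0.4, -0.0, 5.7]
finger_gap: 0.0091
grasp_force: 30.0
```

>>> run_rows:
  ticks:
    - {}
    - {}

```text
t: 4.97
eef_pos: [0.6232, 0.1879, 0.2329]
ee_rot: [179.9, -0.0, 85.4]
force: [0.5, 0.1, 5.3]
finger_gap: 0.0089
grasp_force: 30.0
```

```bash
python3 - <<'E'
from h import *
crop("side",200,60,150,150,4,"c5.png"); s=ctrl.sense(); print(s["force"],s["ft_torque"])
E
```

```text
[ 7.53018669e-01 -4.39943434e-03  5.60387197e+00] [-0.13562091 -0.00617888  0.00475581]
```

View pics/c5.png

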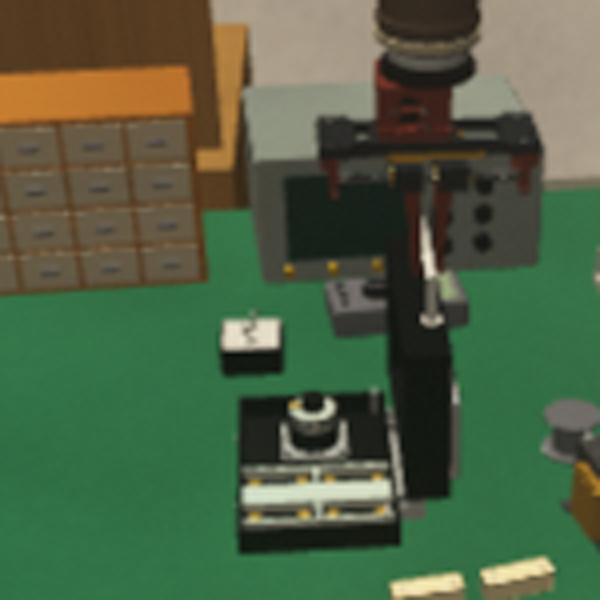

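The lid stands vertical at (420,400) on its pins, and the bar is within 1 mm of the predicted spot. Lifting straight up.

>>> run_rows:
  ticks:
    - {"trans":[0,0,-0.006]}
    - {"trans":[0,0,-0.012]}
    - {"trans":[0,0,-0.018]}
    - {"trans":[0,0,-0.024]}
    - {"trans":[0,0,-0.030]}
    - {"trans":[0,0,-0.030]}

```text
t: 5.52
eef_pos: [0.6237, 0.188, 0.2638]
ee_rot: [179.9, -0.1, 85.4]
force: [0.7, 0.6, -3.6]
finger_gap: 0.009
grasp_force: 30.0
```

>>> run_rows:
  ticks:
    - {"trans":[0,0,-0.015]}
    - {"trans":[0,0,-0.03]}
    - {"trans":[0,0,-0.045]}
    - {"trans":[0,0,-0.06]}
    - {"trans":[0,0,-0.075]}
    - {"trans":[0,0,-0.075]}
    - {"trans":[0,0,-0.075]}

```text
t: 6.1
eef_pos: [0.6235, 0.1878, 0.3375]
ee_rot: [179.9, -0.0, 85.4]
force: [-0.8, 0.8, -4.4]
finger_gap: 0.009
grasp_force: 30.0
```

```bash
python3 - <<'E'
from h import *
crop("side",200,60,150,150,4,"c6.png"); s=ctrl.sense(); print(s["force"],s["ft_torque"])
# lid: hinge-edge ears should end at mat centre + 100 mm
M=np.mean([[.647,-.096],[.645,-.346],[.424,-.337],[.427,-.09]],0); print("mat",M)
tool([M[0]+.1,M[1],.337],[180,0,90-1.6])
E
```

```text
[ 0.72585045 -0.33996449 -4.31047778] [-0.0425391   0.16055363  0.03443568]
mat [ 0.53575 -0.21725]
shift [-0.4027  0.0455 -0.0005]
rotvec [-0.04  0.01 -3.03]
```

View pics/c6.png

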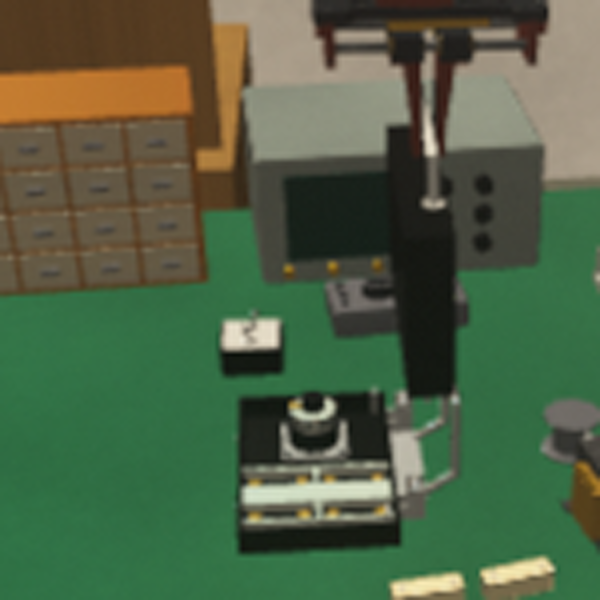

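The lid hangs upright, clear of the pins (bottom at (430,395)). Carrying it to the mat.

>>> run_rows:
  ticks:
    - {"trans":[-0.008,0,0]}
    - {"trans":[-0.02,0,0]}
    - {"trans":[-0.04,0.005,0]}
    - {"trans":[-0.06,0.01,0]}
    - {"trans":[-0.08,0.015,0]}
    - {"trans":[-0.1,0.02,0]}
    - {"trans":[-0.12,0.025,0]}
    - {"trans":[-0.14,0.03,0]}
    - {"trans":[-0.16,0.035,0]}
    - {"trans":[-0.18,0.04,0]}
  quiet: true

```text
ok
```

>>> run_rows:
  ticks:
    - {"trans":[-0.02,0.005,0]}
    - {"trans":[-0.04,0.01,0]}
    - {"trans":[-0.06,0.015,0]}
    - {"trans":[-0.08,0.02,0]}
    - {"trans":[-0.1,0.025,0]}
    - {"trans":[-0.12,0.031,0]}
    - {"trans":[-0.14,0.031,0]}
    - {"trans":[-0.16,0.031,0]}
    - {"trans":[-0.18,0.031,0]}
    - {"trans":[-0.20,0.031,0]}
  quiet: true

```text
ok
```

>>> run_rows:
  ticks:
    - {"trans":[-0.015,0,0]}
    - {"trans":[-0.025,0,0]}
    - {"trans":[-0.03,0,0]}
    - {"trans":[-0.03,0,0]}
    - {"trans":[-0.03,0,0]}
    - {"trans":[-0.03,0,0]}

```text
t: 8.32
eef_pos: [0.6613, -0.2249, 0.3371]
ee_rot: [180.0, -0.1, 85.5]
force: [-0.0, -0.4, -3.5]
finger_gap: 0.0091
grasp_force: 30.0
```

Run:
```python
from h import *
tool([.6614,-.2273,.225],[180,0,85.4])
crop("side",220,130,200,180,4,"c7.png"); s=ctrl.sense(); print(s["force"],s["ft_torque"])
```

```text
shift [-0.0025  0.0003  0.1121]
rotvec [ 0.   -0.06  0.07]
[-1.10355202  0.04594221 -4.11944   ] [-0.07138333  0.07771672  0.00337514]
```

View pics/c7.png

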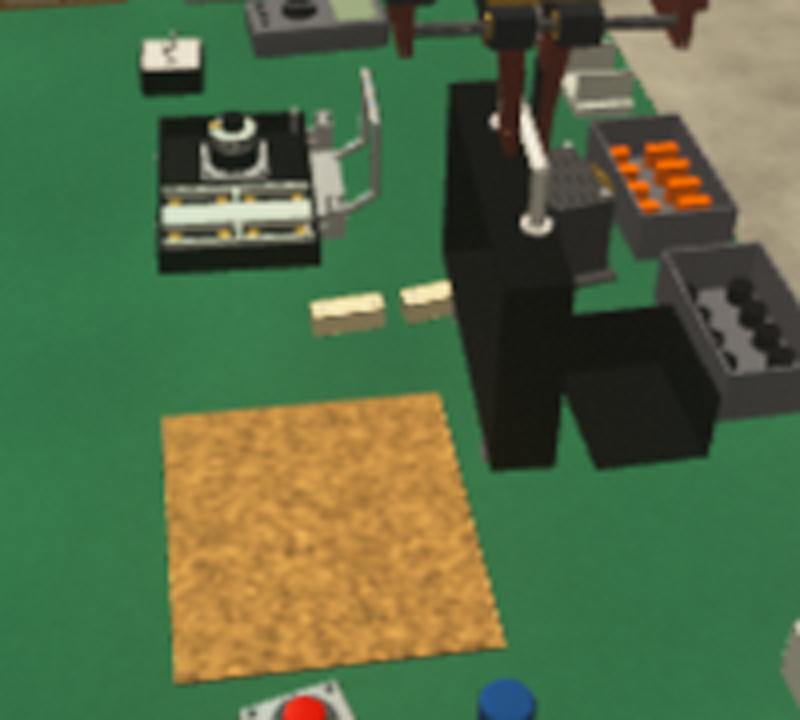

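The lid hangs upright at (510,280), and the mat corners are at (163,415), (440,395), (505,648) and (175,683). Now I tilt it 30° toward the robot and lower it.

>>> run_rows:
  ticks:
    - {"trans":[0,-0.005,0.006],"rot":[-2,0,0]}
    - {"trans":[-0.002,-0.016,0.018],"rot":[-5,0,0]}
    - {"trans":[-0.002,-0.028,0.030],"rot":[-8,0,0]}
    - {"trans":[-0.002,-0.04,0.042],"rot":[-12,0,0]}
    - {"trans":[-0.002,-0.052,0.055],"rot":[-16,0,0]}
    - {"trans":[-0.002,-0.064,0.068],"rot":[-20,0,0]}
    - {"trans":[-0.002,-0.076,0.082],"rot":[-24,0,0]}
    - {"trans":[-0.002,-0.088,0.096],"rot":[-28,0,0]}
    - {"trans":[-0.002,-0.1,0.11],"rot":[-30,0,0]}
    - {"trans":[-0.002,-0.108,0.116],"rot":[-30,0,0]}

```text
t: 9.2
eef_pos: [0.5495, -0.2181, 0.2189]
ee_rot: [150.1, -0.1, 85.4]
force: [-0.7, 0.9, -3.3]
finger_gap: 0.0091
grasp_force: 30.0
```

>>> run_rows:
  ticks:
    - {}
    - {}
    - {}

```text
t: 9.45
eef_pos: [0.5551, -0.2199, 0.2228]
ee_rot: [149.9, 0.0, 85.4]
force: [0.5, 0.4, -3.7]
finger_gap: 0.009
grasp_force: 30.0
```

Run:
```python
from h import *
crop("side",220,130,200,180,4,"c8.png"); s=ctrl.sense(); print(s["force"],s["ft_torque"])
```

```text
[ 0.29554223  0.60024276 -4.30122978] [ 0.04023992  1.06774512 -0.02700533]
```

View pics/c8.png

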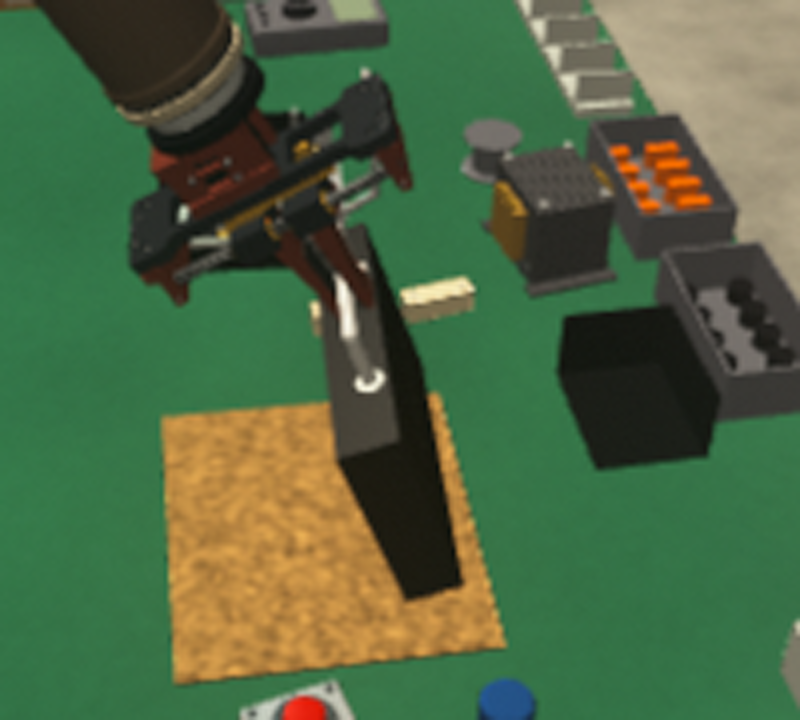

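The lid leans about 25–30° over the mat, with its lower edge near (435,590), inside the far mat edge. Lowering to contact.

>>> run_rows:
  ticks:
    - {"trans":[0,-0.003,0.005]}
    - {"trans":[0,-0.005,0.009]}
    - {"trans":[0,-0.008,0.014]}
    - {"trans":[0,-0.010,0.018]}
    - {"trans":[0,-0.010,0.018]}
    - {"trans":[0,-0.010,0.018]}

```text
t: 10.0
eef_pos: [0.5607, -0.2227, 0.2095]
ee_rot: [148.9, 0.2, 85.3]
force: [-6.1, 4.3, 34.5]
finger_gap: 0.0089
grasp_force: 30.0
```

>>> run_rows:
  ticks:
    - {"trans":[0,-0.001,0.002]}
    - {"trans":[0,-0.002,0.0035]}
    - {"trans":[0,-0.002,0.0035]}
    - {"trans":[0,-0.002,0.0035]}

```text
t: 10.33
eef_pos: [0.5625, -0.2235, 0.2081]
ee_rot: [148.6, 0.3, 85.2]
force: [-7.9, 5.1, 45.4]
finger_gap: 0.0091
grasp_force: 30.0
```

>>> run_rows:
  ticks:
    - {"trans":[0,-0.001,0.002]}
    - {"trans":[0,-0.002,0.0035]}
    - {"trans":[0,-0.002,0.0035]}
    - {"trans":[0,-0.002,0.0035]}

```text
t: 10.67
eef_pos: [0.5627, -0.2243, 0.2045]
ee_rot: [148.6, 0.3, 85.2]
force: [-9.5, 3.9, 47.6]
finger_gap: 0.009
grasp_force: 30.0
```

>>> run_rows:
  ticks:
    - {"trans":[0,0.003,-0.006]}
    - {"trans":[0,-0.009,-0.01]}
    - {"trans":[0,-0.0213,-0.0123]}
    - {"trans":[0,-0.04,-0.0135]}
    - {"trans":[0,-0.0584,-0.0139]}
    - {"trans":[0,-0.0584,-0.0139]}
    - {"trans":[0,-0.0584,-0.0139]}

```text
t: 11.25
eef_pos: [0.4976, -0.2177, 0.1796]
ee_rot: [149.5, 0.1, 85.2]
force: [-20.4, 3.6, 35.3]
finger_gap: 0.0092
grasp_force: 30.0
```

Run:
```python
from h import *
crop("side",220,130,200,180,4,"c9.png"); s=ctrl.sense(); print(s["force"],s["ft_torque"])
```

```text
[-20.72125208   2.96885897  35.41844439] [0.17527648 0.50328916 0.16143388]
```

View pics/c9.png

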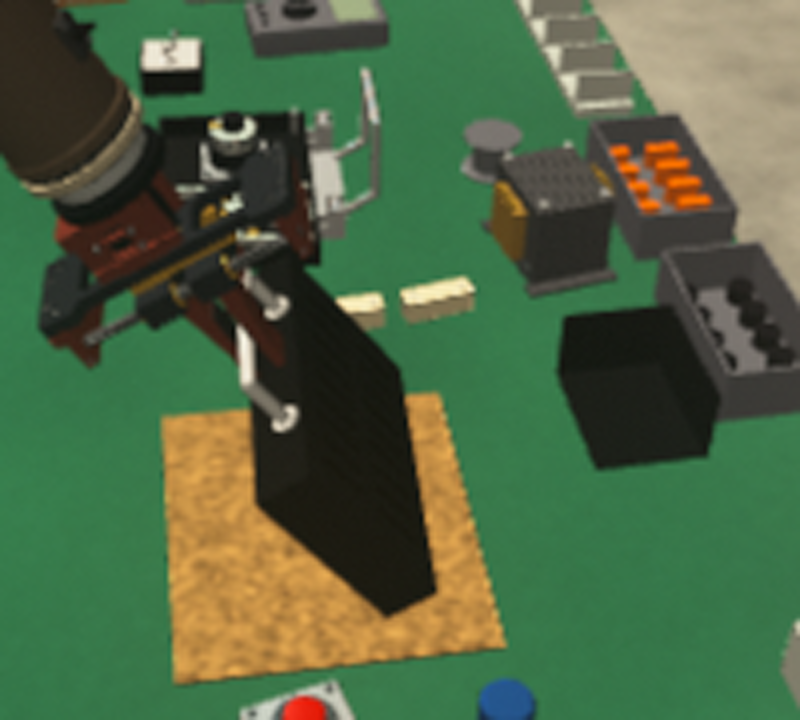

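The lid is now at about 40° lean, with its edge on the mat at (410,605), the bar gripped at (245,340), and the blocks unmoved. Continuing the arc.

>>> run_rows:
  ticks:
    - {"trans":[0,-0.003,-0.007]}
    - {"trans":[0,-0.02,-0.005]}
    - {"trans":[0,-0.0371,-0.0018]}
    - {"trans":[0,-0.055,0.003]}
    - {"trans":[0,-0.0725,0.0096]}
    - {"trans":[0,-0.089,0.018],"rot":[5,0,0]}
    - {"trans":[0,-0.1055,0.0268],"rot":[10,0,0]}
    - {"trans":[0,-0.1055,0.0268],"rot":[10,0,0]}

```text
t: 11.97
eef_pos: [0.4172, -0.2108, 0.0982]
ee_rot: [160.3, 0.0, 85.2]
force: [-1.3, 0.1, 0.1]
finger_gap: 0.0094
grasp_force: 30.0
```

Run:
```python
from h import *
s=ctrl.sense(); print(s["force"],s["ft_torque"])
z=s["eef_pos"][2]+.005*.94-.004; print("alpha",7+np.degrees(np.arccos(z/.2136)))
```

```text
[-1.29267251  0.14347841  0.13247466] [-0.18431239  0.69352087 -0.11022588]
alpha 69.41881722296047
```

>>> run_rows:
  ticks:
    - {"trans":[0,-0.013,0.014],"rot":[4,0,0]}
    - {"trans":[0,-0.0264,0.0292],"rot":[8,0,0]}
    - {"trans":[0,-0.034,0.041],"rot":[12,0,0]}
    - {"trans":[0,-0.0421,0.0528],"rot":[16,0,0]}
    - {"trans":[0,-0.045,0.057],"rot":[20,0,0]}
    - {"trans":[0,-0.0462,0.0609],"rot":[20,0,0]}
    - {"trans":[0,-0.0462,0.0609],"rot":[20,0,0]}
    - {"trans":[0,-0.0462,0.0609],"rot":[20,0,0]}

```text
t: 12.63
eef_pos: [0.3972, -0.2065, 0.0266]
ee_rot: [179.8, -0.0, 85.5]
force: [0.8, -0.8, -2.0]
finger_gap: 0.0094
grasp_force: 30.0
```

Run:
```python
from h import *
crop("side",220,130,200,180,4,"c10.png"); s=ctrl.sense(); print(s["force"],s["ft_torque"])
```

```text
[ 0.82615409  0.36971299 -2.41156889] [-0.08536989 -0.23396277  0.03560717]
```

View pics/c10.png

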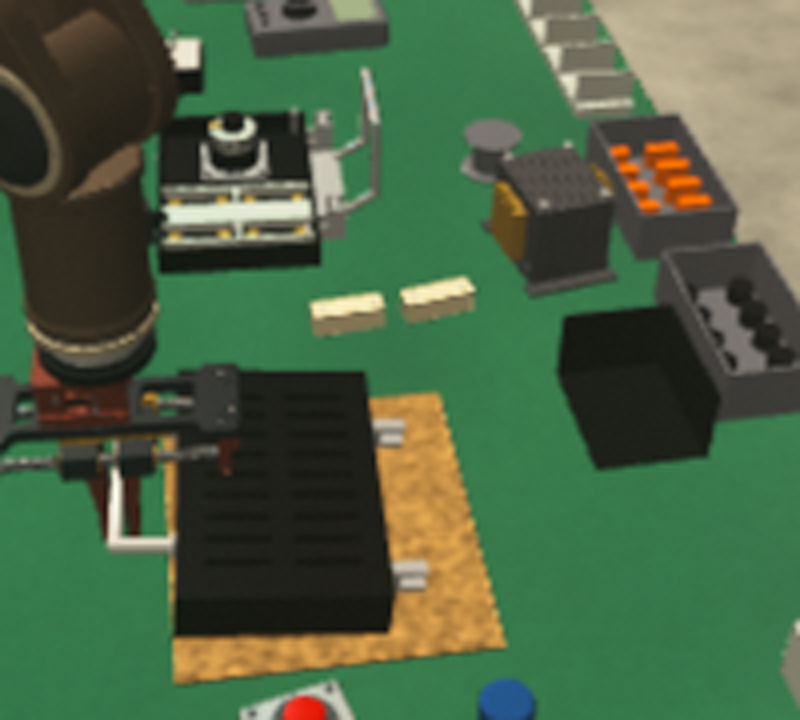

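The lid is flat, top up, on the mat, with corners near (180,600) and (390,628). It sits about 27 mm toward the robot from the mat's centre, so I slide it 20 mm forward and then release.

>>> run_rows:
  ticks:
    - {"trans":[0,0,0.001]}
    - {"trans":[0,0.003,0.001]}
    - {"trans":[0,0.007,0.001]}
    - {"trans":[0,0.011,0.001]}
    - {"trans":[0,0.015,0.001]}
    - {"trans":[0,0.019,0.001]}
    - {"trans":[0,0.022,0.001]}
    - {"trans":[0,0.022,0.001]}
    - {"trans":[0,0.022,0.001]}

```text
t: 13.43
eef_pos: [0.4188, -0.209, 0.0256]
ee_rot: [179.9, 0.0, 85.4]
force: [2.2, -0.1, -1.0]
finger_gap: 0.0092
grasp_force: 30.0
```

>>> run_rows:
  ticks:
    - {}
    - {}
    - {}
    - {}
  finger_gap: 0.034

```text
t: 13.77
eef_pos: [0.4178, -0.2089, 0.0255]
ee_rot: [180.0, 0.0, 85.4]
force: [0.2, -0.3, -0.4]
finger_gap: 0.0316
grasp_force: 0.0
```

>>> run_rows:
  ticks:
    - {"trans":[0,0,-0.02]}
    - {"trans":[0,0,-0.05]}
    - {"trans":[0,0,-0.08]}
    - {"trans":[0,0,-0.12]}
    - {"trans":[0,0,-0.16]}
    - {"trans":[0,0,-0.16]}

```text
t: 14.27
eef_pos: [0.4206, -0.2108, 0.1918]
ee_rot: [179.4, 0.1, 85.3]
force: [1.9, -0.3, -0.6]
finger_gap: 0.0338
grasp_force: 0.0
```

Run:
```python
from h import *
print(ctrl.sense()["qpos"].round(1))
print("bays",[tw(*p,4).round(4).tolist() for p in((-35,-66),(35,-66),(-35,-14),(35,-14))],"ring",tw(0,56,36))
tool([.593,.002,.15],[180,0,180+1.6]); tool(None,[180,0,1.6])
crop("top",205,165,150,110,5,"c11.png")
```

```text
[ -9.   11.8  34.5 117.5  -8.5  52.6  25.4]
bays [[0.479, 0.1353, 0.004], [0.5488, 0.1299, 0.004], [0.483, 0.1872, 0.004], [0.5528, 0.1817, 0.004]] ring [0.52335473 0.25423042 0.036     ]
shift [0.2262 0.1539 0.0431]
rotvec [  0.37   0.53 -96.3 ]
rotvec [ 0.51 -0.36 83.7 ]
```

View pics/c11.png

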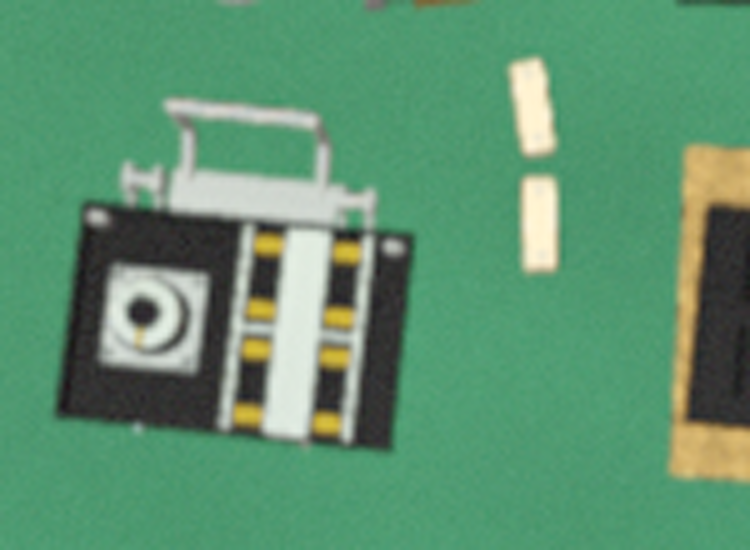

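The top view shows the box open, with trough centres at about (343,284), (330,389), (265,276) and (252,381). The ring is at (146,314) with its rib pointing down at (139,335), and the two blocks are unmoved. I check these against the tray fit.

Run:
```python
from h import *
for n,p in(("b0",(330,389)),("b1",(343,284)),("b2",(252,381)),("b3",(265,276))): print(n,onz("top",*T(*p),.008).round(4))
print("plug",onz("top",*T(143,312),.056).round(4),"ring",onz("top",*T(147,315),.044).round(4))
c=[onz("top",*T(*p),.025) for p in((84,204),(412,235),(391,449),(58,414))]; print("tray c",np.mean(c,0).round(4),[np.degrees(np.arctan2(-(a-b)[0],(a-b)[1])).round(2) for a,b in((c[0],c[1]),(c[3],c[2]))],[np.linalg.norm(c[0]-c[1]),np.linalg.norm(c[1]-c[2])])
```

```text
b0 [0.4809 0.1373 0.008 ]
b1 [0.5507 0.1317 0.008 ]
b2 [0.4847 0.1889 0.008 ]
b3 [0.5545 0.1837 0.008 ]
plug [0.5236 0.2547 0.056 ] ring [0.5228 0.2542 0.044 ]
tray c [0.52   0.1989 0.025 ] [np.float64(-3.73), np.float64(-4.29)] [np.float64(0.217498777066863), np.float64(0.14057801314646634)]
```

>>> run_rows:
  ticks:
    - {"trans":[0.03,0.02,0],"rot":[0,0,-7]}
    - {"trans":[0.06,0.04,0],"rot":[0,0,-14]}
    - {"trans":[0.09,0.06,0],"rot":[0,0,-21]}
    - {"trans":[0.12,0.08,0.01],"rot":[0,0,-28]}
    - {"trans":[0.15,0.1,0.02],"rot":[0,0,-35]}
    - {"trans":[0.18,0.12,0.03],"rot":[0,0,-42]}
    - {"trans":[0.21,0.14,0.04],"rot":[0,0,-49]}
    - {"trans":[0.226,0.154,0.043],"rot":[0,0,-56]}
    - {"trans":[0.226,0.154,0.043],"rot":[0,0,-63]}
    - {"trans":[0.226,0.154,0.043],"rot":[0,0,-70]}
  finger_gap: 0.05

```text
t: 15.15
eef_pos: [0.5892, 0.0059, 0.1401]
ee_rot: [-179.9, -0.2, 155.9]
force: [-0.5, -0.4, -0.2]
finger_gap: 0.05
grasp_force: 0.0
```

>>> run_rows:
  ticks:
    - {"rot":[0,0,-7]}
    - {"rot":[0,0,-14]}
    - {"rot":[0,0,-21]}
    - {"rot":[0,0,-26]}
    - {"rot":[0,0,-26]}
    - {"rot":[0,0,-26]}

```text
t: 15.65
eef_pos: [0.5889, 0.0038, 0.1414]
ee_rot: [180.0, -0.1, -178.8]
force: [-0.0, 0.0, 0.2]
finger_gap: 0.0501
grasp_force: 0.0
```

Run:
```python
from h import *
tool([.593,.002,.027],[180,0,181.6])
```

```text
shift [-0.0043 -0.0019  0.1144]
rotvec [ 0.02 -0.1  -0.42]
```

>>> run_rows:
  ticks:
    - {"trans":[-0.004,-0.002,0.03]}
    - {"trans":[-0.004,-0.002,0.06]}
    - {"trans":[-0.004,-0.002,0.09]}
    - {"trans":[-0.004,-0.002,0.105]}
    - {"trans":[-0.004,-0.002,0.114]}
    - {"trans":[-0.004,-0.002,0.114]}
    - {"trans":[-0.004,-0.002,0.114]}

```text
t: 16.23
eef_pos: [0.5937, 0.0021, 0.0285]
ee_rot: [-180.0, -0.0, -178.7]
force: [0.2, -0.1, 0.6]
finger_gap: 0.0503
grasp_force: 0.0
```

>>> run_rows:
  ticks:
    - {}
    - {}
    - {}
    - {}
    - {}
    - {}
  finger_gap: 0

```text
t: 16.73
eef_pos: [0.5939, 0.0022, 0.0291]
ee_rot: [180.0, 0.1, -178.6]
force: [-0.4, 1.2, 5.2]
finger_gap: 0.0196
grasp_force: 29.9
```

>>> run_rows:
  ticks:
    - {"trans":[0,0,-0.02]}
    - {"trans":[0,0,-0.04]}
    - {"trans":[0,0,-0.07]}
    - {"trans":[0,0,-0.08]}
    - {"trans":[0,0,-0.08]}

```text
t: 17.15
eef_pos: [0.5954, 0.0021, 0.1112]
ee_rot: [180.0, 0.3, -178.6]
force: [-0.1, -0.5, -0.4]
finger_gap: 0.0195
grasp_force: 29.9
```

Run:
```python
from h import *
tool([.5495,.1308,.107],[180,0,180+TY])
```

```text
shift [0.0428 0.1298 0.004 ]
rotvec [0.04 0.29 5.81]
```

>>> run_rows:
  ticks:
    - {"trans":[0.01,0.03,0],"rot":[0,0,2]}
    - {"trans":[0.02,0.06,0],"rot":[0,0,4]}
    - {"trans":[0.03,0.09,0],"rot":[0,0,5.8]}
    - {"trans":[0.042,0.12,0],"rot":[0,0,5.8]}
    - {"trans":[0.042,0.13,0],"rot":[0,0,5.8]}
    - {"trans":[0.042,0.13,0],"rot":[0,0,5.8]}
    - {"trans":[0.042,0.13,0],"rot":[0,0,5.8]}
    - {"trans":[0.042,0.13,0],"rot":[0,0,5.8]}

```text
t: 17.82
eef_pos: [0.5488, 0.1291, 0.1078]
ee_rot: [-179.9, -0.0, 175.5]
force: [-0.7, 0.8, -1.0]
finger_gap: 0.0192
grasp_force: 29.9
```

Run:
```python
from h import *
tool([.5505,.1308,.034],[180,0,180+TY])
```

```text
shift [-0.0016  0.002   0.0738]
rotvec [-0.08 -0.02 -0.08]
```

>>> run_rows:
  ticks:
    - {"trans":[-0.0015,0.0015,0.025]}
    - {"trans":[-0.0015,0.0015,0.045]}
    - {"trans":[-0.0015,0.0015,0.055]}
    - {"trans":[-0.0015,0.0015,0.064]}
    - {"trans":[-0.0015,0.0015,0.070]}
    - {"trans":[-0.0015,0.0015,0.0735]}
    - {"trans":[-0.0015,0.0015,0.0735]}
    - {"trans":[-0.0015,0.0015,0.0735]}

```text
t: 18.48
eef_pos: [0.5512, 0.1338, 0.0376]
ee_rot: [179.8, 0.1, 175.6]
force: [-6.4, 4.3, 20.1]
finger_gap: 0.0211
grasp_force: 31.1
```

>>> run_rows:
  ticks:
    - {"trans":[0,0,-0.008]}
    - {"trans":[0,0,-0.008]}
    - {"trans":[0,0,-0.008]}
    - {"trans":[0,0,-0.008]}

```text
t: 18.82
eef_pos: [0.5503, 0.1318, 0.0428]
ee_rot: [-180.0, 0.0, 175.5]
force: [0.3, -0.3, -0.0]
finger_gap: 0.0206
grasp_force: 28.7
```

Run:
```python
from h import *
im=ctrl.snapshot("side")["color"][150:210,245:320,::-1]; jm=ctrl.snapshot("top")["color"][200:260,235:300,::-1]
r=lambda a:cv2.resize(a,None,fx=6,fy=6,interpolation=cv2.INTER_CUBIC)
a,b=r(im),r(jm); cv2.imwrite("pics/c12.png",np.hstack([a[:,:400],b]))
```

```text
(no output)
```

View pics/c12.png

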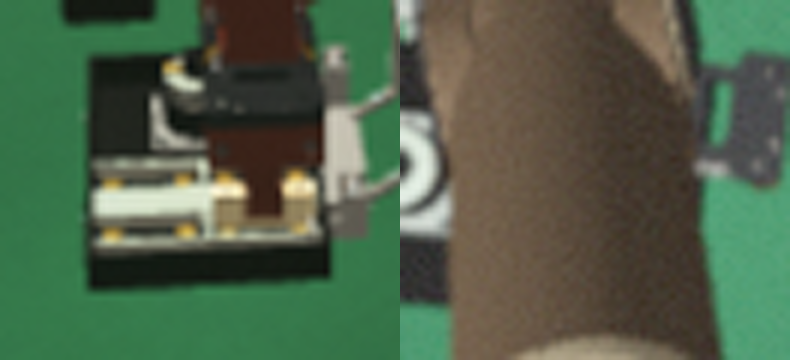

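The side view (left half) shows the block over trough 1, aligned in x between the centre rib at (207,200) and the far wall at (322,205). Its lateral seating isn't clear, so I compare the projections.

Run:
```python
from h import *
s4=lambda x,y:T(x,y,4,200,60)
for n,t,q in(("b1",(343,284),(361,510)),("b0",(330,389),(279,514)),("b3",(265,276),(362,478)),("b2",(252,381),(281,482))): print(n,*tri(T(*t),s4(*q)))
w=lambda l:((proj("side",l)-[245,150])*6).round(0).tolist()
print("rib top inner y-78 z14",w([tw(3,-78,14),tw(68,-78,14)]))
print("rib +y side y-54 z14",w([tw(3,-54,14),tw(68,-54,14)]))
p=np.array([.5493,.1318,0]);R=rpy([0,0,TY])
print("blk -y bottom z.0137 / top",w([p+R.apply([x,-.01,z]) for z in(.0137,.0357) for x in(-.03,.03)]))
```

```text
b1 [0.55191391 0.13138288 0.01156637] 0.00320351855989591
b0 [0.48026555 0.13692935 0.01167685] 0.0008551197086516983
b3 [0.55774479 0.18348199 0.00956365] 0.00680480835715586
b2 [0.48527535 0.18863262 0.00986696] 0.0014421012399000175
rib top inner y-78 z14 [[209.0, 236.0], [318.0, 231.0]]
rib +y side y-54 z14 [[208.0, 213.0], [315.0, 208.0]]
blk -y bottom z.0137 / top [[213.0, 233.0], [313.0, 228.0], [211.0, 203.0], [313.0, 198.0]]
```

>>> run_rows:
  ticks:
    - {"trans":[0.001,0,0.003]}
    - {"trans":[0.001,0,0.005]}
    - {"trans":[0.001,0,0.005]}
    - {"trans":[0.001,0,0.005]}

```text
t: 19.25
eef_pos: [0.549, 0.1324, 0.0383]
ee_rot: [-180.0, -0.0, 175.6]
force: [-2.3, -0.7, 8.3]
finger_gap: 0.0209
grasp_force: 29.8
```

```bash
python3 -c "
from h import *; s=ctrl.sense(); print(s['force'],s['ft_torque'],s['eef_pos'],s['finger_gap'])"
```

```text
[-2.31383987 -0.71000385  8.32653363] [-0.27333364  0.58546383 -0.00623429] [0.54899189 0.13237391 0.03830201] 0.020883597980182723
```

>>> run_rows:
  ticks:
    - {"trans":[0,0,-0.004]}
    - {"trans":[0,0.002,-0.004]}
    - {"trans":[0,0.002,-0.004]}
    - {"trans":[0,0.002,0]}
    - {"trans":[0,0.002,0.003]}
    - {"trans":[0,0.002,0.003]}
    - {"trans":[0,0.002,0.003]}

```text
t: 19.83
eef_pos: [0.549, 0.1348, 0.0344]
ee_rot: [180.0, -0.0, 175.6]
force: [0.1, 2.4, -1.7]
finger_gap: 0.0208
grasp_force: 28.5
```

```bash
python3 -c "
from h import *; s=ctrl.sense(); print(s['force'],s['ft_torque'],s['eef_pos'],s['finger_gap'])"
```

```text
[ 0.11995487  2.39210877 -1.74511476] [ 0.4757631  -0.04599426 -0.00724913] [0.54901595 0.13480982 0.03440763] 0.020837213174657677
```

>>> run_rows:
  ticks:
    - {"trans":[0,0,0.002]}
    - {"trans":[0,0,0.002]}
    - {"trans":[0,0,0.002]}

```text
t: 20.08
eef_pos: [0.5493, 0.1347, 0.0329]
ee_rot: [180.0, 0.0, 175.6]
force: [0.3, 2.7, -1.3]
finger_gap: 0.0209
grasp_force: 28.5
```

>>> run_rows:
  ticks:
    - {}
    - {}
    - {}
    - {}
  finger_gap: 0.034

```text
t: 20.42
eef_pos: [0.5492, 0.1341, 0.033]
ee_rot: [-180.0, -0.0, 175.5]
force: [1.0, 0.5, 0.3]
finger_gap: 0.034
grasp_force: 0.0
```

>>> run_rows:
  ticks:
    - {"trans":[0,0,-0.03]}
    - {"trans":[0,0,-0.06]}
    - {"trans":[0,0,-0.09]}
    - {"trans":[0,0,-0.11]}
    - {"trans":[-0.04,-0.04,-0.11]}
    - {"trans":[-0.08,-0.08,-0.11]}
    - {"trans":[-0.11,-0.12,-0.11]}
    - {"trans":[-0.11,-0.12,-0.11]}
    - {"trans":[-0.11,-0.12,-0.11]}

```text
t: 21.17
eef_pos: [0.6527, -0.0034, 0.1432]
ee_rot: [-179.7, 0.2, 175.0]
force: [-1.2, -1.2, -0.3]
finger_gap: 0.0343
grasp_force: 0.0
```

Run:
```python
from h import *
im=ctrl.snapshot("side")["color"][150:210,245:345,::-1]; jm=ctrl.snapshot("top")["color"][170:270,205:325,::-1]
r=lambda a:cv2.resize(a,None,fx=5,fy=5,interpolation=cv2.INTER_CUBIC)
a,b=r(im),r(jm); print(a.shape,b.shape); cv2.imwrite("pics/c13s.png",a); cv2.imwrite("pics/c13t.png",b); 
c=np.zeros((600,800,3),np.uint8); k=cv2.resize(a,(400,240)); c[:240,:400]=k; c[100:600,200:800]=b; c[:100,:400]=k[:100]; cv2.imwrite("pics/c13.png",b)
# cream segmentation
for n in("top","side"):
    g=ctrl.snapshot(n)["color"].astype(int); m=((g[:,:,0]>225)&(g[:,:,1]>205)&(g[:,:,0]-g[:,:,2]>22)&(g[:,:,0]-g[:,:,2]<90)).astype(np.uint8)
    q,l,st,ce=cv2.connectedComponentsWithStats(m)
    print(n,[(st[i].tolist(),ce[i].round(2).tolist()) for i in range(1,q) if st[i,4]>25])
tool([.6714,.0083,.10],[180,0,189])
```

```text
(300, 500, 3) (500, 600, 3)
top [([441, 124, 8, 8, 31], [444.06, 127.26]), ([458, 125, 9, 7, 29], [461.69, 128.21]), ([476, 125, 8, 8, 26], [479.46, 128.73]), ([494, 125, 8, 8, 28], [497.25, 129.0]), ([270, 213, 8, 19, 107], [273.26, 221.72])]
side [([63, 56, 14, 3, 27], [69.19, 56.85]), ([18, 111, 15, 10, 74], [24.28, 114.51]), ([0, 117, 10, 10, 67], [4.12, 122.7]), ([280, 181, 17, 5, 66], [287.98, 183.48]), ([321, 200, 17, 6, 53], [328.75, 202.55]), ([442, 288, 12, 10, 92], [447.52, 292.49]), ([453, 308, 13, 11, 107], [458.97, 312.78]), ([465, 330, 14, 12, 126], [471.77, 335.52]), ([479, 355, 15, 13, 144], [486.28, 360.94])]
shift [-0.0223  0.0026  0.0426]
rotvec [  0.04  -0.06 -13.4 ]
```

View pics/c13.png

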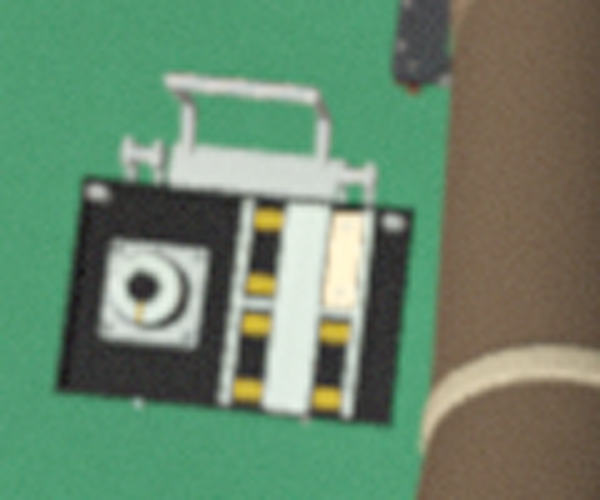

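The block sits between the ribs of trough 1 at crop (342,259). I have now viewed 15 pictures, one over the limit of 14, so I will view no more and measure numerically from here. The second block's side centroid (328.8,202.6) is where it was at the start.

Run:
```python
from h import *
print("placed",tri((273.26,221.72),(287.98,183.48)), onz("top",273.26,221.72,.026))
print("b1 seen",onz("top",273.4,221.5,.026))
```

```text
placed (array([0.54703398, 0.12962671, 0.03005057]), np.float64(0.0003326133697824742)) [0.5476488  0.12996314 0.026     ]
b1 seen [0.54838724 0.12953589 0.026     ]
```

>>> run_rows:
  ticks:
    - {"trans":[-0.01,0,0.02],"rot":[0,0,-6]}
    - {"trans":[-0.019,0.0045,0.04],"rot":[0,0,-13]}
    - {"trans":[-0.019,0.0045,0.04],"rot":[0,0,-13]}
    - {"trans":[-0.019,0.0045,0.04],"rot":[0,0,-13]}
    - {"trans":[-0.019,0.0045,0.04],"rot":[0,0,-13]}
  finger_gap: 0.05

```text
t: 21.78
eef_pos: [0.6685, 0.0103, 0.1037]
ee_rot: [180.0, -0.0, -171.6]
force: [-1.0, -0.4, -0.0]
finger_gap: 0.0502
grasp_force: 0.0
```

```bash
python3 - <<'E'
from h import *
tool([.6714,.0087,.027],[180,0,189])
g=ctrl.snapshot("side")["color"].astype(int); m=((g[:,:,0]>225)&(g[:,:,1]>205)&(g[:,:,0]-g[:,:,2]>22)&(g[:,:,0]-g[:,:,2]<90)).astype(np.uint8)
q,l,st,ce=cv2.connectedComponentsWithStats(m); print([(st[i].tolist(),ce[i].round(1).tolist()) for i in range(1,q) if st[i,4]>25 and 250<ce[i][0]<400])
E
```

```text
shift [-0.0026 -0.0021  0.0767]
rotvec [ 0.02 -0.   -0.56]
[([280, 181, 17, 5, 67], [288.1, 183.5]), ([321, 200, 17, 6, 54], [328.8, 202.5])]
```

>>> run_rows:
  ticks:
    - {"trans":[-0.0025,-0.002,0.03],"rot":[0,0,-0.5]}
    - {"trans":[-0.0025,-0.002,0.055],"rot":[0,0,-0.5]}
    - {"trans":[-0.0025,-0.002,0.068],"rot":[0,0,-0.5]}
    - {"trans":[-0.0025,-0.002,0.075],"rot":[0,0,-0.5]}
    - {"trans":[-0.0025,-0.002,0.0765],"rot":[0,0,-0.5]}
    - {"trans":[-0.0025,-0.002,0.0765],"rot":[0,0,-0.5]}

```text
t: 22.33
eef_pos: [0.672, 0.0079, 0.0272]
ee_rot: [-180.0, 0.0, -171.0]
force: [0.2, 0.3, 0.2]
finger_gap: 0.0502
grasp_force: 0.0
```

>>> run_rows:
  ticks:
    - {}
    - {}
    - {}
    - {}
    - {}
    - {}
  finger_gap: 0

```text
t: 22.83
eef_pos: [0.672, 0.008, 0.027]
ee_rot: [180.0, 0.0, -170.9]
force: [-1.1, -0.3, 3.4]
finger_gap: 0.0199
grasp_force: 30.0
```

>>> run_rows:
  ticks:
    - {"trans":[0,0,-0.02]}
    - {"trans":[0,0,-0.04]}
    - {"trans":[0,0,-0.07]}
    - {"trans":[0,0,-0.08]}
    - {"trans":[0,0,-0.08]}

```text
t: 23.25
eef_pos: [0.6736, 0.0077, 0.1096]
ee_rot: [-180.0, 0.3, -170.9]
force: [0.1, -0.2, 0.1]
finger_gap: 0.0194
grasp_force: 30.0
```

Run:
```python
from h import *
tool([.4796,.1397,.107],[180,0,180+TY])
```

```text
shift [0.1708 0.1609 0.0016]
rotvec [1.000e-02 3.100e-01 1.351e+01]
```

>>> run_rows:
  ticks:
    - {"trans":[0.025,0.025,0],"rot":[0,0,3]}
    - {"trans":[0.05,0.05,0],"rot":[0,0,6]}
    - {"trans":[0.075,0.075,0],"rot":[0,0,9]}
    - {"trans":[0.1,0.1,0],"rot":[0,0,12]}
    - {"trans":[0.125,0.125,0],"rot":[0,0,13.5]}
    - {"trans":[0.15,0.15,0],"rot":[0,0,13.5]}
    - {"trans":[0.171,0.161,0],"rot":[0,0,13.5]}
    - {"trans":[0.171,0.161,0],"rot":[0,0,13.5]}
    - {"trans":[0.171,0.161,0],"rot":[0,0,13.5]}
    - {"trans":[0.171,0.161,0],"rot":[0,0,13.5]}

```text
t: 24.08
eef_pos: [0.4779, 0.1394, 0.1059]
ee_rot: [-180.0, -0.0, 175.6]
force: [0.6, -1.0, -0.5]
finger_gap: 0.0199
grasp_force: 30.0
```

>>> run_rows:
  ticks:
    - {"trans":[0,0,0.03]}
    - {"trans":[0,0,0.05]}
    - {"trans":[0,0,0.05]}
    - {"trans":[0,0,0.05]}

```text
t: 24.42
eef_pos: [0.4776, 0.1386, 0.0555]
ee_rot: [-179.9, -0.1, 175.5]
force: [0.3, -0.5, -0.8]
finger_gap: 0.0195
grasp_force: 30.0
```

Run:
```python
from h import *
tool([.4796,.1397,.032],[180,0,180+TY])
```

```text
shift [-0.002   0.0013  0.0235]
rotvec [-0.09 -0.12 -0.07]
```

>>> run_rows:
  ticks:
    - {"trans":[-0.002,0,0.008]}
    - {"trans":[-0.002,0,0.013]}
    - {"trans":[-0.002,0,0.017]}
    - {"trans":[-0.002,0,0.019]}
    - {"trans":[-0.002,0,0.019]}
    - {"trans":[-0.002,0,0.019]}

```text
t: 24.92
eef_pos: [0.4795, 0.1397, 0.0376]
ee_rot: [180.0, 0.0, 175.6]
force: [-0.4, -0.1, -1.1]
finger_gap: 0.02
grasp_force: 30.0
```

```bash
python3 -c "
from h import *; s=ctrl.sense(); print(s['force'],s['ft_torque'],s['eef_pos'],s['finger_gap'])"
```

```text
[-0.42678567 -0.11661526 -1.0641964 ] [-0.03628859  0.02751386  0.00935117] [0.47951399 0.13969695 0.03760208] 0.019999932409561105
```

>>> run_rows:
  ticks:
    - {"trans":[0,0,0.003]}
    - {"trans":[0,0,0.005]}
    - {"trans":[0,0,0.006]}
    - {"trans":[0,0,0.006]}

```text
t: 25.25
eef_pos: [0.4793, 0.1396, 0.0312]
ee_rot: [-180.0, -0.0, 175.6]
force: [-0.0, -0.5, -0.8]
finger_gap: 0.0197
grasp_force: 30.0
```

>>> run_rows:
  ticks:
    - {}
    - {}
    - {}
    - {}
  finger_gap: 0.034

```text
t: 25.58
eef_pos: [0.4796, 0.1397, 0.0316]
ee_rot: [180.0, 0.0, 175.6]
force: [-0.3, 0.4, 0.9]
finger_gap: 0.0341
grasp_force: 0.0
```

>>> run_rows:
  ticks:
    - {"trans":[0,0,-0.03]}
    - {"trans":[0,0,-0.06]}
    - {"trans":[0,0,-0.09]}
    - {"trans":[0,0,-0.11]}
    - {"trans":[0,-0.04,-0.11]}
    - {"trans":[0,-0.08,-0.11]}
    - {"trans":[0,-0.12,-0.11]}
    - {"trans":[0,-0.16,-0.11]}
    - {"trans":[0,-0.19,-0.11]}
    - {"trans":[0,-0.19,-0.11]}
  finger_gap: 0.06

```text
t: 26.42
eef_pos: [0.4639, -0.0562, 0.1419]
ee_rot: [-179.9, 0.0, 175.1]
force: [-0.4, 0.0, 0.2]
finger_gap: 0.0601
grasp_force: 0.0
```

Run:
```python
from h import *
for n,x0,x1 in(("top",205,330),("side",240,400)):
    g=ctrl.snapshot(n)["color"].astype(int); m=((g[:,:,0]>225)&(g[:,:,1]>205)&(g[:,:,0]-g[:,:,2]>22)&(g[:,:,0]-g[:,:,2]<90)).astype(np.uint8)
    q,l,st,ce=cv2.connectedComponentsWithStats(m)
    for i in range(1,q):
        if st[i,4]>25 and x0<ce[i][0]<x1:
            ys,xs=np.nonzero(l==i); P=np.array([onz(n,a,b,.026)[:2] for a,b in zip(xs,ys)],np.float32)
            print(n,st[i],ce[i].round(1),onz(n,*ce[i],.026).round(4),cv2.minAreaRect(P*1000))
```

```text
top [270 213   8  18 104] [273.3 221.7] [0.5478 0.13   0.026 ] ((548.3655395507812, 129.82852172851562), (18.72565460205078, 57.78337478637695), 85.45484924316406)
top [266 234   8  18 105] [269.7 242.5] [0.4793 0.1386 0.026 ] ((479.4201354980469, 138.44049072265625), (18.946500778198242, 56.48628234863281), 85.47695922851562)
side [280 182  17   4  62] [287.9 183.5] [0.5471 0.1354 0.026 ] ((547.482421875, 135.0677947998047), (18.380901336669922, 57.77576446533203), 81.09810638427734)
```

Run:
```python
from h import *
print(ctrl.sense()["qpos"].round(1)); tool([.5234,.2548,.142],[180,0,180+TY])
```

```text
[-10.   14.9  12.1 119.4  -4.3  46.1  90.1]
shift [-3.390e-02  3.094e-01 -3.000e-04]
rotvec [ 0.01  0.02 -0.16]
```

>>> run_rows:
  ticks:
    - {"trans":[-0.004,0.035,0]}
    - {"trans":[-0.008,0.07,0]}
    - {"trans":[-0.012,0.105,0]}
    - {"trans":[-0.016,0.14,0]}
    - {"trans":[-0.02,0.175,0]}
    - {"trans":[-0.024,0.21,0]}
    - {"trans":[-0.028,0.245,0]}
    - {"trans":[-0.032,0.28,0]}
    - {"trans":[-0.034,0.309,0]}
    - {"trans":[-0.034,0.309,0]}
  finger_gap: 0.07

```text
t: 27.35
eef_pos: [0.5209, 0.2654, 0.1411]
ee_rot: [179.8, -0.0, 176.1]
force: [-0.7, -0.1, -0.3]
finger_gap: 0.0702
grasp_force: 0.0
```

>>> run_rows:
  ticks:
    - {}
    - {}
    - {}

```text
t: 27.6
eef_pos: [0.5222, 0.2548, 0.1413]
ee_rot: [-180.0, -0.0, 175.5]
force: [-0.6, -1.1, -0.5]
finger_gap: 0.0702
grasp_force: 0.0
```

```bash
python3 - <<'E'
from h import *
print(ctrl.sense()["qpos"].round(1)); tool([.5234,.2548,.045],[180,0,180+TY])
E
```

```text
[-35.3  24.9   6.  103.9  -3.2  51.4  57.6]
shift [-0.0012  0.0001  0.0963]
rotvec [-0.04 -0.02 -0.01]
```

Descend, grip and turn clockwise.

>>> run_rows:
  ticks:
    - {"trans":[-0.001,0,0.03]}
    - {"trans":[-0.001,0,0.06]}
    - {"trans":[-0.001,0,0.08]}
    - {"trans":[-0.001,0,0.09]}
    - {"trans":[-0.001,0,0.096]}
    - {"trans":[-0.001,0,0.096]}

```text
t: 28.1
eef_pos: [0.5234, 0.2547, 0.0449]
ee_rot: [-180.0, -0.1, 175.5]
force: [0.6, 0.8, -0.1]
finger_gap: 0.0699
grasp_force: 0.0
```

>>> run_rows:
  ticks:
    - {}
    - {}
    - {}
    - {}
    - {}
  finger_gap: 0

```text
t: 28.52
eef_pos: [0.5242, 0.2575, 0.0465]
ee_rot: [179.8, 0.1, 175.6]
force: [-0.0, 5.9, 1.1]
finger_gap: 0.0431
grasp_force: 30.0
```

>>> run_rows:
  ticks:
    - {"rot":[0,0,5]}
    - {"rot":[0,0,10]}
    - {"rot":[0,0,15]}
    - {"rot":[0,0,20]}
    - {"rot":[0,0,25]}
    - {"rot":[0,0,30]}
    - {"rot":[0,0,35]}
    - {"rot":[0,0,40]}
    - {"rot":[0,0,45]}
    - {"rot":[0,0,45]}

```text
t: 29.35
eef_pos: [0.5246, 0.2582, 0.0466]
ee_rot: [179.7, -0.0, 130.3]
force: [1.8, 4.7, 1.3]
finger_gap: 0.0431
grasp_force: 30.0
```

```bash
python3 -c "
from h import *; s=ctrl.sense(); print(s['ft_torque'])"
```

```text
[ 1.02960652 -0.24820905 -0.06749823]
```

>>> run_rows:
  ticks:
    - {"rot":[0,0,5]}
    - {"rot":[0,0,10]}
    - {"rot":[0,0,15]}
    - {"rot":[0,0,20]}
    - {"rot":[0,0,25]}
    - {"rot":[0,0,30]}
    - {"rot":[0,0,35]}
    - {"rot":[0,0,40]}
    - {"rot":[0,0,45]}
    - {"rot":[0,0,47]}

```text
t: 30.18
eef_pos: [0.5253, 0.257, 0.0467]
ee_rot: [179.8, -0.1, 83.4]
force: [3.9, 6.8, 0.1]
finger_gap: 0.0433
grasp_force: 30.0
```

```bash
python3 -c "
from h import *; s=ctrl.sense(); print(s['ft_torque'])"
```

```text
[ 1.83153857 -0.70813498  0.72583894]
```

>>> run_rows:
  ticks:
    - {"rot":[0,0,3]}
    - {"rot":[0,0,5]}
    - {"rot":[0,0,5]}
    - {"rot":[0,0,5]}

```text
t: 30.52
eef_pos: [0.5252, 0.2571, 0.0466]
ee_rot: [179.8, -0.2, 78.6]
force: [4.3, 3.8, 5.0]
finger_gap: 0.0432
grasp_force: 30.0
```

```bash
python3 -c "
from h import *; s=ctrl.sense(); print(s['ft_torque'])"
```

```text
[ 0.80984518 -0.83881135 -0.02719038]
```

>>> run_rows:
  ticks:
    - {}
    - {}
    - {}
    - {}
  finger_gap: 0.07

```text
t: 30.85
eef_pos: [0.5228, 0.255, 0.045]
ee_rot: [-179.9, 0.1, 78.6]
force: [0.7, 0.7, 0.5]
finger_gap: 0.0665
grasp_force: 0.0
```

>>> run_rows:
  ticks:
    - {"trans":[0,0,-0.03]}
    - {"trans":[0,0,-0.06]}
    - {"trans":[0,0,-0.1]}
    - {"trans":[0,0,-0.13]}
    - {"trans":[-0.04,0,-0.13]}
    - {"trans":[-0.08,0,-0.13]}
    - {"trans":[-0.12,0,-0.13]}
    - {"trans":[-0.16,0,-0.13]}
    - {"trans":[-0.2,0,-0.13]}
    - {"trans":[-0.24,0,-0.13]}

```text
t: 31.68
eef_pos: [0.4747, 0.0186, 0.1753]
ee_rot: [-180.0, -0.0, 78.6]
force: [0.1, 0.6, 0.5]
finger_gap: 0.0702
grasp_force: 0.0
```

>>> run_rows:
  ticks:
    - {"trans":[-0.04,0,0]}
    - {"trans":[-0.08,0,0]}
    - {"trans":[-0.12,-0.02,0]}
    - {"trans":[-0.16,-0.03,0]}
    - {"trans":[-0.2,-0.03,0]}
    - {"trans":[-0.2,-0.03,0]}
  finger_gap: 0

```text
t: 32.18
eef_pos: [0.4038, -0.1766, 0.176]
ee_rot: [179.9, 0.1, 78.0]
force: [-1.6, -0.2, -0.2]
finger_gap: 0.0336
grasp_force: 0.0
```

Run:
```python
from h import *
g=ctrl.snapshot("top")["color"].astype(int)
m=(g[:,:,0]-g[:,:,2]>45)&(g[:,:,0]>120)
print("brass px near ring",[(x,y) for y,x in zip(*np.nonzero(m)) if 220<x<252 and 215<y<245], "plug",proj("top",[tw(0,56,56)]),"ring",proj("top",[tw(0,56,44)]), "rib at +y",proj("top",[tw(0,72,44)]),"rib at -x",proj("top",[tw(-16,56,44)]))
for n,x0,x1 in(("top",205,330),("side",240,400)):
    g=ctrl.snapshot(n)["color"].astype(int); m=((g[:,:,0]>225)&(g[:,:,1]>205)&(g[:,:,0]-g[:,:,2]>22)&(g[:,:,0]-g[:,:,2]<90)).astype(np.uint8)
    q,l,st,ce=cv2.connectedComponentsWithStats(m)
    for i in range(1,q):
        if st[i,4]>25 and x0<ce[i][0]<x1:
            print(n,st[i],ce[i].round(1),onz(n,*ce[i],.026).round(4))
tool([.499,-.419,.11],None)
```

```text
brass px near ring [] plug [[233.34731223 227.06932674]] ring [[233.9881872  227.44061086]] rib at +y [[229.06608967 226.91050314]] rib at -x [[233.31103923 232.36544947]]
top [270 213   8  18 103] [273.3 221.6] [0.5479 0.1299 0.026 ]
top [268 234   7  18 103] [270.9 242.5] [0.4794 0.1348 0.026 ]
side [280 181  17   5  66] [288.  183.5] [0.5475 0.1351 0.026 ]
shift [-0.2258  0.1404  0.0651]
```

Run:
```python
from h import *
t=ctrl.snapshot("top")["color"].astype(int)[218:238,224:246]; s=ctrl.snapshot("side")["color"].astype(int)[172:198,255:302]
np.set_printoptions(linewidth=250)
print("top r-b\n",(t[:,:,0]-t[:,:,2])); print("side r-b\n",(s[:,:,0]-s[:,:,2])[:, ::1]); print("side r\n",s[:,:,0])
for nm,c in(("b0",(-35,-66)),("b1",(35,-66))): print(nm,proj("side",[tw(c[0]+a,c[1]+b,z) for z in(26,4) for a,b in((-30,-10),(30,-10),(30,10),(-30,10))]).round(0).tolist())
```

```text
top r-b
 [[-1 -3 -1  3 -2  1  0  0  2  1  0  1  1 -1 -1  1  4  0  4 -1 -4  0]
 [ 3  6  2 -2  1 -1 -2 -1  0  2  3  0  0  0  0  1 -1 -2  0  1  0 -2]
 [ 2  4 -2  0 -3 -2 -1 -1  2  4  4  2  0  0 -2  0  0  0  0  0  0  1]
 [ 1  4  1  0  1 -1  2 -1  0  3  3 -1  0  1  0  1  0  0  0 -2  0  1]
 [ 3  3  0  1  0  1  1  2  1  1  2  1  2  1  5  1  0 -1  0 -1  0  0]
 [ 3  0  2  2  0  1  2  2  0  2  2  2  2  3  2  0 -3  0 -1  0  0  0]
 [ 1  0 -1  0  1  0  1  1  3  1  2  2  1  2  1  0 -1 -2  1  0  1  0]
 [ 3  2  6  8  6  3 -1  1 -3  4  0  0  3  2  1  0  2  6 -3 -1  0  1]
 [ 2  5 25 39 36 30 16 -1  3  6 -2 -1  2  3  2  3  5  5 -1  0  0  1]
 [-2  4 19 36 41 38 29  0  2 -2 -1 -2 -1  2  1  2  5  5  0  0  0  0]
 [-2  4  3  8 11 12  7  0  2 -3  6  4 -2  2  2  3  7  4  1 -2  1 -2]
 [ 2  0 -4 -5 -1  1  0 -1 -2  3  2  1  1 -2  1  2  7  9  0 -2 -1  1]
 [-1 -2 -1 -2  1  0 -1  2  1  0 -1  1  0  0  0  1  6  4 -3 -3 -1 -4]
 [-1  0  0 -3 -2 -1 -1  1 -1  1 -2 -2  0 -1 -1  3  5  0  0 -1 -1 -2]
 [ 0  2  1 -1 -1 -1  2 -1 -2 -1  1  0 -1 -1 -1  3  0 -4  0 -1  0  1]
 [-4 -1  0 -1 -3 -2 -2 -4 -2 -1 -1  1  0  1  1  3 -3 -1 
[... 255 characters left out ...]
 0 -1 -1  1 -1 -4 -2 -3 -1 -1 -1]]
side r-b
 [[  1   0   1 ...  18  19  20]
 [  1   0  -1 ...  19  20  21]
 [  0   0   0 ...  18  20  20]
 ...
 [ -1   0  -7 ...   2 -14 -20]
 [  2  -7 -15 ... -10 -17 -21]
 [  2 -15 -22 ... -20 -20 -20]]
side r
 [[ 38  38  38 ... 200 200 200]
 [ 24  25  23 ... 200 200 200]
 [ 24  25  25 ... 199 200 199]
 ...
 [ 24  25  31 ...  20  42  55]
 [ 34  36  44 ...  35  47  55]
 [ 46  54  54 ...  55  55  55]]
b0 [[260.0, 187.0], [277.0, 186.0], [277.0, 183.0], [261.0, 184.0], [261.0, 192.0], [278.0, 191.0], [278.0, 188.0], [261.0, 189.0]]
b1 [[280.0, 186.0], [297.0, 186.0], [297.0, 182.0], [280.0, 183.0], [280.0, 191.0], [297.0, 190.0], [297.0, 187.0], [280.0, 188.0]]
```

The brass rib now shows at (228,226), pointing left (+y), as predicted for locked. I check block 0 in the side image numerically.

Run:
```python
from h import *
s=ctrl.snapshot("side")["color"].astype(int)
for y in range(180,193): print(y," ".join("%3d/%2d"%(s[y,x,0],s[y,x,0]-s[y,x,2]) for x in range(258,300,2)))
```

```text
180  47/ 2  62/ 6  52/ 2  42/ 1  48/ 3  49/ 2  48/ 1  49/ 2  48/ 2  64/ 5  47/ 2 106/ 9 210/75 156/19 151/15 170/16 171/16 171/17 219/39 196/18  83/ 8
181  41/ 2  41/ 1  40/ 1  40/ 1  46/ 3  49/ 1  50/ 1  46/ 1  67/ 7  48/ 1  43/ 1 184/14 221/16 222/17 222/17 224/18 224/17 225/19 224/23 218/22  76/ 8
182  25/-1  26/ 0  27/ 0  27/ 1  31/ 2  48/ 2  50/ 2  42/ 1  82/ 9  49/ 2  39/ 0 205/24 228/26 231/30 231/31 234/32 233/35 234/36 231/43 216/41  88/10
183  25/ 1  25/ 0  25/ 1  25/ 1  25/ 2  44/ 2  46/ 2  48/ 2  50/ 3  49/ 2  37/ 2 226/45 236/44 244/53 244/55 246/54 246/61 246/62 238/55 233/58  83/10
184  50/25  68/29 110/24 128/45  69/19  35/ 3  34/ 1  40/ 1  43/ 2  38/ 1  26/ 0 236/51 233/52 247/61 246/61 246/62 246/61 246/62 237/43 236/52  81/10
185  73/47 148/67 209/52 231/70 199/67  39/ 7  26/ 0  26/ 2  26/ 1  26/ 1  33/ 2 235/50 226/61 237/69 234/70 232/72 228/73 229/73 230/50 224/46  54/ 9
186  48/26 175/70 232/62 239/66 236/68  63/17  27/ 2  28/ 4  31/ 6  26/ 1  68/ 8 203/45 198/67 175/61 156/55 138/49 111/39 118/43 121/45 157/32  40/ 5
187  27/ 7 116/40 200/68 176/61 155/55  98/
[... 162 characters left out ...]
00/38  60/36  59/36  81/19 163/23 161/35 154/36 159/32 152/33 147/34 162/33 156/33 159/23 104/13
189  63/18  77/16 131/38 128/38 145/33 147/30 153/30 118/30  59/35  59/35 106/19 171/21 177/22 166/23 174/19 163/19 153/19 153/19 141/18 111/17  83/11
190  90/17 106/16 119/20 118/20 145/15 151/12 141/12 118/23  59/35  54/30 103/18  99/18  96/15  97/16  95/16  93/16  89/14  89/14  89/14  76/12  52/ 8
191  72/ 7  81/ 9  84/ 8  89/ 9  83/ 9  80/ 9  74/ 6  74/21  60/35  40/19  72/13  62/ 9  55/ 9  55/ 8  47/ 7  40/ 5  31/ 4  27/ 3  25/ 3  24/ 3  23/ 2
192  52/ 7  38/ 4  47/ 5  47/ 5  45/ 4  42/ 3  56/ 4  56/17  59/35  38/18  24/ 3  22/ 2  21/ 1  21/ 1  20/ 2  20/ 2  21/ 2  20/ 2  21/ 2  20/ 2  20/ 1
```

>>> run_rows:
  ticks:
    - {"trans":[-0.03,0.02,0]}
    - {"trans":[-0.06,0.04,0]}
    - {"trans":[-0.09,0.06,0]}
    - {"trans":[-0.12,0.08,0]}
    - {"trans":[-0.15,0.1,0.01]}
    - {"trans":[-0.18,0.12,0.02]}
    - {"trans":[-0.21,0.135,0.04]}
    - {"trans":[-0.218,0.139,0.065]}
    - {"trans":[-0.218,0.139,0.065]}
    - {"trans":[-0.218,0.139,0.065]}
  finger_gap: 0

```text
t: 33.32
eef_pos: [0.4998, -0.4093, 0.1085]
ee_rot: [-179.8, -0.1, 78.6]
force: [0.9, 0.2, 0.8]
finger_gap: 0.0003
grasp_force: 0.0
```

Run:
```python
from h import *
tool([.499,-.4195,.079],[180,0,78])
g=ctrl.snapshot("top")["color"].astype(int); m=((g[:,:,0]>225)&(g[:,:,1]>205)&(g[:,:,0]-g[:,:,2]>22)&(g[:,:,0]-g[:,:,2]<90)).astype(np.uint8)
q,l,st,ce=cv2.connectedComponentsWithStats(m); print([(st[i].tolist(),onz("top",*ce[i],.026).round(4)) for i in range(1,q) if st[i,4]>25 and 205<ce[i][0]<330])
print("bay0,1",tw(-35,-66,4),tw(35,-66,4))
g=ctrl.snapshot("side")["color"].astype(int); m=((g[:,:,0]>225)&(g[:,:,1]>205)&(g[:,:,0]-g[:,:,2]>22)&(g[:,:,0]-g[:,:,2]<90)).astype(np.uint8)
q,l,st,ce=cv2.connectedComponentsWithStats(m); print([(st[i].tolist(),onz("side",*ce[i],.026).round(4)) for i in range(1,q) if st[i,4]>20 and 240<ce[i][0]<400 and ce[i][1]>150])
```

```text
shift [-0.0102  0.0013  0.0294]
rotvec [-0.23 -0.08  0.63]
[([270, 213, 8, 19, 107], array([0.5474, 0.1299, 0.026 ])), ([267, 234, 8, 18, 106], array([0.4795, 0.1347, 0.026 ]))]
bay0,1 [0.47897362 0.13532157 0.004     ] [0.54876165 0.12987815 0.004     ]
[]
```

>>> run_rows:
  ticks:
    - {"trans":[-0.009,0.001,0.01]}
    - {"trans":[-0.009,0.001,0.02]}
    - {"trans":[-0.009,0.001,0.029]}
    - {"trans":[-0.009,0.001,0.029]}

```text
t: 33.75
eef_pos: [0.4989, -0.4192, 0.0799]
ee_rot: [-179.9, -0.0, 78.6]
force: [-0.7, -0.1, 1.4]
finger_gap: 0.0004
grasp_force: 1.1
```

>>> run_rows:
  ticks:
    - {"trans":[0,0,0.003]}
    - {"trans":[0,0,0.006]}
    - {"trans":[0,0,0.008]}
    - {"trans":[0,0,0.008]}
    - {"trans":[0,0,0.008]}

```text
t: 34.17
eef_pos: [0.4991, -0.4195, 0.0752]
ee_rot: [180.0, -0.1, 78.6]
force: [-5.2, 6.9, 18.1]
finger_gap: 0.0005
grasp_force: 8.5
```

>>> run_rows:
  ticks:
    - {"trans":[0,0,0.0015]}
    - {"trans":[0,0,0.003]}
    - {"trans":[0,0,0.003]}

```text
t: 34.42
eef_pos: [0.4992, -0.4197, 0.0748]
ee_rot: [179.9, -0.2, 78.6]
force: [-10.1, 11.3, 37.3]
finger_gap: 0.0008
grasp_force: 18.7
```

Run:
```python
from h import *
s=ctrl.sense(); print(s["force"],s["ft_torque"])
CAPT=[]
for n,(u,v) in (("top",(445,241)),("side",(297,310))):
    g=ctrl.snapshot(n)["color"].astype(int)[v-15:v+16,u-15:u+16]; m=(g[:,:,0]>150)&(g[:,:,1]<80)&(g[:,:,2]<80); ys,xs=np.nonzero(m); print(n,m.sum(), (xs.mean()+u-15,ys.mean()+v-15) if m.any() else 0, (xs.min()+u-15,xs.max()+u-15,ys.min()+v-15,ys.max()+v-15) if m.any() else 0)
g=cv2.imread("pics/top0.png")[226:257,430:461,::-1].astype(int); m=(g[:,:,0]>150)&(g[:,:,1]<80)&(g[:,:,2]<80); ys,xs=np.nonzero(m); c=(xs.mean()+430,ys.mean()+226); print("top0 red",c,m.sum(),onz("top",*c,.063))
g=cv2.imread("pics/side0.png")[295:326,282:313,::-1].astype(int); m=(g[:,:,0]>150)&(g[:,:,1]<80)&(g[:,:,2]<80); ys,xs=np.nonzero(m); d=(xs.mean()+282,ys.mean()+295); print("side0 red",d,m.sum(),tri(c,d))
```

```text
[-10.07779475  11.28733257  37.30154305] [2.80273682 2.38082253 0.00346435]
top 5 (np.float64(441.0), np.float64(240.2)) (np.int64(440), np.int64(442), np.int64(239), np.int64(241))
side 7 (np.float64(293.85714285714283), np.float64(309.7142857142857)) (np.int64(291), np.int64(300), np.int64(309), np.int64(311))
top0 red (np.float64(443.9166666666667), np.float64(240.97916666666666)) 48 [ 0.49815825 -0.41811154  0.063     ]
side0 red (np.float64(295.4594594594595), np.float64(308.13513513513516)) 74 (array([ 0.49755046, -0.4172648 ,  0.06558128]), np.float64(0.0008176263598024091))
```

>>> run_rows:
  ticks:
    - {"trans":[0,0,-0.008]}
    - {"trans":[0,0,-0.013]}
    - {"trans":[0.0036,-0.0023,-0.013]}
    - {"trans":[0.0036,-0.0023,-0.013]}

```text
t: 34.85
eef_pos: [0.4976, -0.4153, 0.0833]
ee_rot: [180.0, -0.0, 78.6]
force: [0.7, 0.1, 0.0]
finger_gap: 0.0003
grasp_force: 0.0
```

>>> run_rows:
  ticks:
    - {"trans":[0,0,0.003]}
    - {"trans":[0,0,0.003]}
    - {"trans":[0,0,0.003]}

```text
t: 35.1
eef_pos: [0.4977, -0.4156, 0.0798]
ee_rot: [-180.0, -0.0, 78.6]
force: [-0.2, 1.7, 3.2]
finger_gap: 0.0008
grasp_force: 1.1
```

>>> run_rows:
  ticks:
    - {"trans":[0,0,0.002]}
    - {"trans":[0,0,0.002]}
    - {"trans":[0,0,0.002]}

```text
t: 35.35
eef_pos: [0.4977, -0.4157, 0.0783]
ee_rot: [-180.0, -0.0, 78.6]
force: [0.1, 2.5, 3.9]
finger_gap: 0.0002
grasp_force: 1.6
```

>>> run_rows:
  ticks:
    - {"trans":[0,0,0.003]}
    - {"trans":[0,0,0.003]}
    - {"trans":[0,0,0.003]}

```text
t: 35.6
eef_pos: [0.4977, -0.4159, 0.0755]
ee_rot: [180.0, -0.0, 78.6]
force: [-0.1, 2.6, 4.3]
finger_gap: 0.0007
grasp_force: 2.4
```

>>> run_rows:
  ticks:
    - {"trans":[0,0,0.003]}
    - {"trans":[0,0,0.003]}
    - {"trans":[0,0,0.003]}

```text
t: 35.85
eef_pos: [0.4978, -0.416, 0.0751]
ee_rot: [179.9, -0.1, 78.6]
force: [-6.0, 9.1, 26.1]
finger_gap: 0.0006
grasp_force: 13.1
```

A soft spring ramp from about 0.081 to 0.075, then a hard stop: the button is fully pressed. Now I withdraw and verify.

>>> run_rows:
  ticks:
    - {"trans":[0,0,-0.01]}
    - {"trans":[0,0,-0.03]}
    - {"trans":[0,0,-0.06]}
    - {"trans":[0,0,-0.09]}
    - {"trans":[0,0,-0.12]}
    - {"trans":[0,-0.04,-0.14]}
    - {"trans":[0,-0.08,-0.14]}
    - {"trans":[0,-0.11,-0.14]}
    - {"trans":[0,-0.11,-0.14]}
    - {"trans":[0,-0.11,-0.14]}

```text
t: 36.68
eef_pos: [0.3883, -0.3944, 0.2128]
ee_rot: [179.9, -0.0, 78.4]
force: [0.7, 0.1, 0.5]
finger_gap: 0.0002
grasp_force: 0.0
```

>>> run_rows:
  ticks:
    - {}
    - {}
    - {}
    - {}
    - {}
    - {}

```text
t: 37.18
eef_pos: [0.39, -0.3942, 0.2122]
ee_rot: [-180.0, 0.0, 78.6]
force: [0.6, -0.0, 0.8]
finger_gap: 0.0005
grasp_force: 0.0
```

Run:
```python
from h import *
def seg(g): return ((g[:,:,0]>225)&(g[:,:,1]>205)&(g[:,:,0]-g[:,:,2]>22)&(g[:,:,0]-g[:,:,2]<90)).astype(np.uint8)
for n,x0,x1 in(("top",205,330),("side",240,330)):
    g=ctrl.snapshot(n)["color"].astype(int); q,l,st,ce=cv2.connectedComponentsWithStats(seg(g))
    print(n,[(st[i].tolist(),onz(n,*ce[i],.026).round(4).tolist()) for i in range(1,q) if st[i,4]>20 and x0<ce[i][0]<x1 and 150<ce[i][1]<260])
    u,v=((445,241),(297,310))[n=="side"]; r=g[v-15:v+16,u-15:u+16]; m=(r[:,:,0]>150)&(r[:,:,1]<80)&(r[:,:,2]<80); ys,xs=np.nonzero(m); print("red",m.sum(),xs.mean()+u-15 if m.any() else 0,ys.mean()+v-15 if m.any() else 0)
g=ctrl.snapshot("top")["color"].astype(int); d=(g.max(2)<75).astype(np.uint8); d[:,:330]=0; d[:,425:]=0; d[:185]=0; d[275:]=0
q,l,st,ce=cv2.connectedComponentsWithStats(d); i=1+np.argmax(st[1:,4]); print("lid",st[i],onz("top",*ce[i],.044).round(4))
```

```text
top [([270, 213, 8, 18, 104], [0.5481, 0.1298, 0.026]), ([268, 234, 7, 18, 103], [0.4794, 0.1348, 0.026])]
red 47 444.0 241.0
side [([261, 183, 17, 4, 62], [0.4791, 0.1392, 0.026]), ([280, 182, 17, 4, 66], [0.5475, 0.1347, 0.026])]
red 74 295.56756756756755 308.2027027027027
lid [ 343  207   70   49 2829] [ 0.5259 -0.2097  0.044 ]
```

```bash
python3 -c "
from workcell import ctrl; print(ctrl.sign_off())"
```

```text
the job is handed in; nothing more can be done
None
```

The job is handed in, with no verdict printed: by my last measurements the lid lies flat on the mat, both blocks on the desk are in troughs 0 and 1, the ring is locked, and the button was pressed and came back up; I viewed 15 pictures, one over the limit of 14.

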